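# Seal the dry box: lay the lid down, set it on and press its corners home

### The arm

A 6-joint arm with a two-finger parallel gripper is mounted at the origin on the work surface. World frame = base frame: x ahead of the robot, y to its left, z up, the work surface at z = 0. Lengths are in m, angles in degrees, forces in N, time in s.
With the tool pointing down it reaches from about 0.25 to 0.8 m from the base axis. Payload 8.5 kg.
Tool frame: the origin (TCP) lies midway between the tips of the shut fingers; the grasp point (between the pads) lies 19 mm behind it (bot.hold_point_z is the z of the grasp point in the tool frame, in m); z points along the fingers, y is the line along which they close (so a half turn about z gives the same grasp; the last joint's range is limited). The gripper opens to 85 mm and grips with 20 to 120 N. Pads are 22 mm wide; open, the fingers measure 114 mm over their backs; the gripper's body (76 mm by 85 mm) begins 54 mm behind the grasp point. The pads swing forward as they close: fully open they stand 13 mm farther back than shut.
Start: joints at [-67.838, 13.648, -0.773, 75.585, 0, 90], TCP at [0.198, -0.486, 0.231] pointing down, gripper open.
Joint ranges: [-152.45, 152.45], [-59.26, 108.67], [-65.41, 83.53], [-104.44, 129.93], [-82.83, 76.93], [-180, 180]. Speed limits (degrees/s): [127.2, 127.2, 159.86, 180, 180, 180].

### API

Orientations are given as [roll, pitch, yaw] about the fixed x, y, z axes, in that order (R = Rz(yaw) Ry(pitch) Rx(roll)).
In Python, from bench import monitor, grab_frame, order, bot gives the robot as it stands.
- The arm moves only by the tool arm_command, never from a script. Its argument "steps" is a list of rows, each an object of numbers: "wx", "wy", "wz": the turn, a rotation vector about the tool's x, y, z in rad; "dx", "dy", "dz": the shift along the tool's x, y, z in m; "fingers": the opening, from -1 (shut) to 1 (fully open). In form: [{"wx": .., "wy": .., "wz": .., "dx": .., "dy": .., "dz": .., "fingers": ..}, ...]. A call has 1 to 12 rows; each row shifts and turns the commanded pose from where the row before left it, along the tool's axes as they then stand; what a row does not reach is not made up. A row lasts 1/10 s, in which the tool goes at most 50 mm and 8.59 degrees, less where a joint would pass 70% of its speed; a pose out of reach is approached as far as the arm can. A call with a gripper value outside its range is refused whole. The fingers move at their own pace and stop on an object; the grip force is fixed at half the most. Time passes only in rows, so rows that do not move let the fingers close. It gives the time, the measured TCP pose, the force, the opening and the grip force at its end, in the units of the state.
- monitor.state(): the state, without advancing time (a new reading comes with each control period).
- grab_frame(name): name is "side" or "top"; returns a dict with "color" (420x560x3 uint8, red, green, blue), "fx", "fy", "cx", "cy" (pixels), "R" (3x3) and "t" (3): a world point X has camera coordinates R X + t. Camera axes: x right, y down, z forward; pixel columns grow to the right and rows downward; lengths in m; the calibration is good to about 2 mm. A picture is of the moment at which its call begins. There is no depth.
- order.close_job(): hands the job in; it is judged then, once.
The state is a dict: "time": time; "joint_pos": joint angles; "dq": joint speeds; "effort": joint torques, N m; "tcp_pos": TCP position; "orientation": TCP orientation; "wrist_force": force on the tool from outside, world axes, zero at the start; "torque": the same for the moment, N m; "gripper_width": finger opening in m; "gripper_force": force on a finger pad.
Only numpy, scipy, OpenCV 4.12 (cv2) and the standard library are available. Lean on these libraries where they do the work, as an engineer would, in place of code of your own. Each camera call takes 0.05 s, during which the arm holds its last target. There are 200 camera calls.

### The job

Take the orange lid out of the dowel rack by its upper edge and lay it flat on the bench with its handle up, and let go of it. Then take it by its handle, set it squarely on the grey dry box so that it rests on the black gasket, and press it down one corner at a time, each corner fully home before the next, until the lid sits flat and sealed all round. Leave the other things on the bench where they are.

Things in the scene. Friction and masses are not known exactly. Their poses are not given: they have to be found in the camera images.
- lid: Loose orange lid, 0.35 kg: plate 120 (x) x 180 (y) x 10 mm (z), origin in the middle of its underside, z out of the handle side. Underneath a black plug 62 x 122 mm, 10 mm deep, centred. At the start it stands on a long edge in the rack: y level, z level and facing away from the robot, -x edge uppermost, 132 mm up. Lying flat it rests on its plug, underside 10 mm up. Either way round fits the box.
- lid_handle (a point): Middle of the top of the lid's handle, 46 mm above the lid's origin along its z: a solid black bar along the lid's y, 100 long, 16 wide (x), 36 mm high above the plate's top face.
- lid_dot (a point): One of four white dots on the lid's top face that mark where to press: this one at x -47, y -77, z 10 mm of the lid; the others at x +-47, y +-77 mm.
- rack: Fixed light wooden base 70 (x) x 200 (y) x 12 mm high, origin under its centre on the bench; y runs along the lid, x away from the robot. Four dark dowels, 8 mm thick, 70 mm high above the base, at x +-10.5, y +-75 mm, hold the lid with 1.5 mm play on each face: lift the lid 75 mm straight up to clear them.
- dry_box: Fixed grey box 130 (x) x 190 (y) x 70 mm high, origin under its centre on the bench. Flat flange at z 70 mm round a mouth 70 x 130 mm (4 mm play each side of the lid's plug). A black gasket stands 6 mm proud of the flange, in four pieces with corners at x +-45, y +-75 mm: the lid set on it has its underside 76 mm up; pressed home, underside 70, top face 80 mm up.
- gasket_a (a joint): Gasket corner piece at x = -45, y = -75 mm of the dry box: how far it is pressed down, m. 0: stands 6 mm proud; 0.006: level with the flange, corner home. It yields at about 8 N and stays where pressed; the lid's weight does not move it. The lid is stiff: pressing one corner lifts the opposite one.
- gasket_b (a joint): Gasket corner piece at x = -45, y = +75 mm of the dry box: how far it is pressed down, m. 0: stands 6 mm proud; 0.006: level with the flange, corner home. It yields at about 8 N and stays where pressed; the lid's weight does not move it. The lid is stiff: pressing one corner lifts the opposite one.
- gasket_c (a joint): Gasket corner piece at x = +45, y = +75 mm of the dry box: how far it is pressed down, m. 0: stands 6 mm proud; 0.006: level with the flange, corner home. It yields at about 8 N and stays where pressed; the lid's weight does not move it. The lid is stiff: pressing one corner lifts the opposite one.
- gasket_d (a joint): Gasket corner piece at x = +45, y = -75 mm of the dry box: how far it is pressed down, m. 0: stands 6 mm proud; 0.006: level with the flange, corner home. It yields at about 8 N and stays where pressed; the lid's weight does not move it. The lid is stiff: pressing one corner lifts the opposite one.
- blank: Bystander: dark wood blank lying down, 150 x 45 x 22 mm high, origin at the middle of its underside.
- glue: Bystander: glue bottle with a red cap, 54 mm across, 150 mm high, origin under its centre.
- jar: Bystander: amber jar, 64 mm across, 80 mm high, origin under its centre.
- mallet: Bystander: white-headed mallet lying down, head 65 x 110 x 50 mm high, handle 190 mm towards its -x, origin under the head's centre.
- driver: Bystander: screwdriver with a blue handle lying along its x axis, origin under its middle.
- cup: Bystander: blue cup, 72 mm across, 85 mm high, origin under its centre.
- sander: Bystander: cork-faced sanding block, 110 x 60 x 34 mm high, origin under its centre.
Things that resemble listed ones, but are neither listed nor needed, are in the scene too. Several things have the shape of the lid; the one meant has the colours described above.

How it is judged:
By the outcome, as a careful person would: the job done as asked, in the order asked, and still so for the second after the job is handed in, with the robot touching nothing.
It also fails if it takes over 69 s, if anything falls off the work surface, if the arm or the gripper's body presses on something with over 40 N, if the wrist force passes 120 N, or if a joint passes its speed limit or range.

## Working session

There is one attempt and no reset: what is moved stays moved. The work goes in short steps, Python scripts to look and compute and a tool call to move; the robot and the scene stay as the last step left them, time stands still between calls to the robot, and variables do not carry over. Pictures are saved under pics/ and viewed, at most 10 in all, crops included, and the job is handed in when it is done.

Besides the shell and the picture viewer there is one more tool, called after "Emit:" by a JSON object that holds its "fn" and its "kwargs". arm_command: Moves the arm, as the interface text tells. Its arguments: {"type":"object","properties":{"steps":{"type":"array"}},"required":["steps"]}

```bash
mkdir -p pics; ls; python3 - <<'E'
from bench import monitor, grab_frame, order, bot
import cv2,numpy as np
s=monitor.state()
print({k:np.round(v,3).tolist() for k,v in s.items()}, bot.hold_point_z)
for n in("side","top"):
    f=grab_frame(n); cv2.imwrite(f"pics/{n}0.png",f["color"][...,::-1])
    print(n,f["fx"],f["fy"],f["cx"],f["cy"],np.round(f["R"],4).tolist(),np.round(f["t"],4).tolist())
E
```

```text
pics
{'time': 0.0, 'joint_pos': [-67.837, 13.68, -0.817, 75.586, -0.001, 89.999], 'dq': [-0.066, 0.009, -0.149, 0.001, -0.07, -0.011], 'effort': [-0.001, -53.878, 34.644, 0.018, -0.0, -0.0], 'tcp_pos': [0.198, -0.486, 0.231], 'orientation': [-179.917, 0.001, 22.163], 'wrist_force': [0.185, -0.444, 1.201], 'torque': [0.001, -0.051, 0.009], 'gripper_force': 0.0, 'gripper_width': 0.085} -0.0187
side 428.62145888734455 428.62145888734455 282.25759414159364 218.37544444854598 [[-0.9962, -0.0861, 0.0097], [-0.071, 0.7468, -0.6613], [0.0497, -0.6595, -0.7501]] [0.5274, 0.0282, 1.4744]
top 389.9681347153073 389.9681347153073 278.46510459791347 211.91108266589944 [[-0.025, -0.9997, -0.005], [-0.9843, 0.0255, -0.1747], [0.1748, 0.0005, -0.9846]] [0.0901, 0.5525, 1.171]
```

View pics/side0.png

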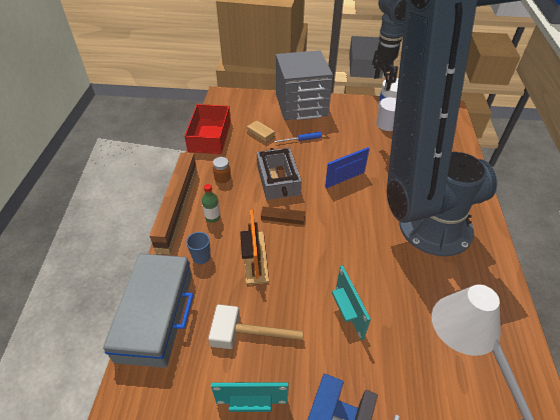

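View pics/top0.png

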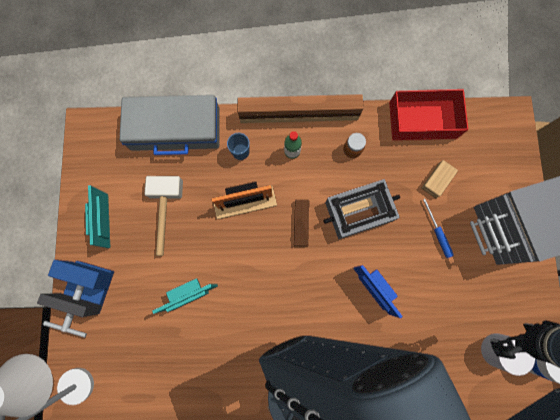

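The side view shows the orange lid in its rack at about (254,245), handle away from the robot, and the box at (279,173). In the top view the lid is at (244,200) and the box at (361,209). I'll enlarge both.

```bash
cat > h.py <<'E'
import numpy as np,cv2
from bench import monitor, grab_frame, order, bot
def ray(f,u,v,z):
    d=f["R"].T@np.array([(u-f["cx"])/f["fx"],(v-f["cy"])/f["fy"],1]); c=-f["R"].T@np.array(f["t"])
    return c+d*(z-c[2])/d[2]
def proj(f,X):
    p=np.atleast_2d(X)@np.array(f["R"]).T+f["t"]; return p[:,:2]/p[:,2:]*f["fx"]+[f["cx"],f["cy"]]
def crop(f,u0,v0,w,h,k):
    c=cv2.resize(f["color"][v0:v0+h,u0:u0+w,::-1],None,fx=k,fy=k,interpolation=cv2.INTER_CUBIC)
    for i in range(0,w,10):
        cv2.line(c,(i*k,0),(i*k,6),(255,255,255),1)
        if i%20==0: cv2.putText(c,str(u0+i),(i*k,18),0,.4,(255,255,255),1)
    for i in range(10,h,10):
        cv2.line(c,(0,i*k),(6,i*k),(255,255,255),1); cv2.putText(c,str(v0+i),(8,i*k+4),0,.4,(255,255,255),1)
    return c
E
python3 - <<'E'
from h import *
t=grab_frame("top"); s=grab_frame("side")
cv2.imwrite("pics/c1.png",np.vstack([crop(t,205,175,80,48,10)[:, :800],]))
a=crop(t,205,175,80,50,5);b=crop(t,320,170,80,75,5)
c=crop(s,230,205,80,85,5);d=crop(s,250,145,80,60,5)
cv2.imwrite("pics/c1.png",np.vstack([np.hstack([a,crop(t,320,175,80,50,5)]),]))
L=np.vstack([crop(t,205,175,80,48,5),crop(t,320,174,80,72,5)])
R=np.vstack([crop(s,232,207,80,72,5),crop(s,250,147,80,48,5)])
cv2.imwrite("pics/c1.png",np.hstack([L,R]))
E
```

```text
(no output)
```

View pics/c1.png

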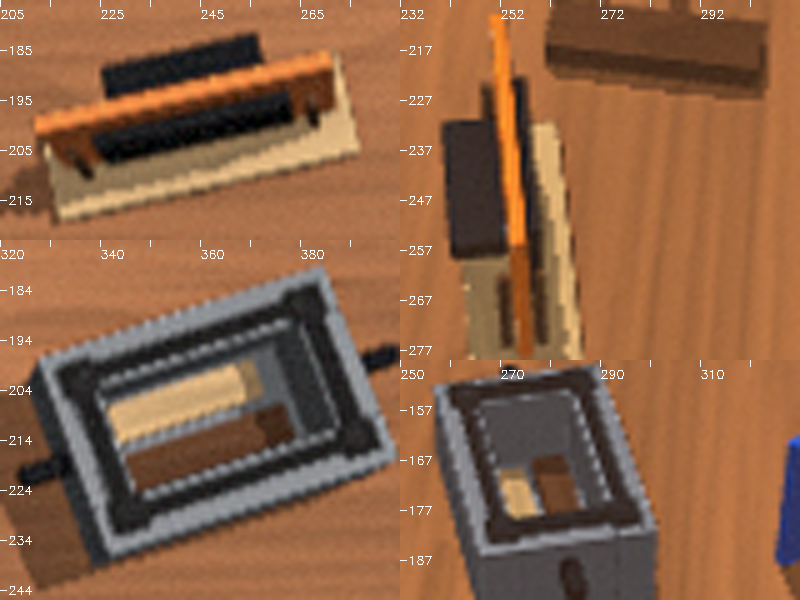

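The crops show the lid's upper edge in the top view from (212,198) to (271,186). The box's flange corners are at (327,198), (385,179), (399,218) and (342,238). I'll fit both poses over the two views.

```bash
cat >> h.py <<'E'
from scipy.optimize import least_squares
def fit(views,local,z,x0):
    # local Nx2 (x,y) at height z ; views: list of (frame, Nx2 px)
    def P(q):
        c,s=np.cos(q[2]),np.sin(q[2]); return np.c_[local@np.array([[c,s],[-s,c]])+q[:2],np.full(len(local),z)]
    r=lambda q:np.concatenate([(proj(f,P(q))-p).ravel() for f,p in views])
    s=least_squares(r,x0); return s.x,np.round(s.fun.reshape(-1,2),1).tolist()
E
python3 - <<'E'
from h import *
t=grab_frame("top"); s=grab_frame("side")
k=lambda u0,v0,x0,y0,P:np.array([[u0+(x-x0+.5)/5-.5,v0+(y-y0+.5)/5-.5] for x,y in P])
bt=k(320,174,0,240,[(36,360),(325,265),(397,460),(108,560)])
bs=k(250,147,400,360,[(435,388),(600,363),(655,528),(482,555)])
# box local: top: +x is up ->TL(+x,+y) TR(+x,-y) BR(-x,-y) BL(-x,+y)
lt=np.array([[.065,.095],[.065,-.095],[-.065,-.095],[-.065,.095]])
# side: TL(+x,-y) TR(-x,-y) BR(-x,+y) BL(+x,+y)
ls=lt[[1,2,3,0]]
for nm,v in(("top",[(t,bt)]),("side",[(s,bs[[3,0,1,2]])]),("both",[(t,bt),(s,bs[[3,0,1,2]])])):
    q,r=fit(v,lt,.07,[.5,-.2,0]); print("box",nm,q[:2],np.degrees(q[2]),r)
# lid top edge; local x across thickness (10mm; centre at mid), y along
ltt=k(205,175,0,0,[(36,117),(331,52),(333,70),(38,134)])
lss=k(232,207,400,0,[(488,13),(503,13),(527,246),(508,248)])
le=np.array([[.005,.09],[.005,-.09],[-.005,-.09],[-.005,.09]])
for nm,v in(("top",[(t,ltt)]),("side",[(s,lss[[3,0,1,2]])]),("both",[(t,ltt),(s,lss[[3,0,1,2]])])):
    q,r=fit(v,le,.132,[.5,.1,0]); print("lid",nm,q[:2],np.degrees(q[2]),r)
E
```

```text
box top [ 0.5574742  -0.18403604] 16.96655184413559 [[-0.1, -0.0], [-0.4, 0.1], [0.5, 0.2], [-0.1, -0.3]]
box side [ 0.56106212 -0.18144689] 17.154173047513066 [[-0.5, 0.3], [-0.5, -0.8], [0.0, -0.2], [1.0, 0.5]]
box both [ 0.55900452 -0.18339645] 17.01211204646924 [[-0.3, -0.5], [-0.7, -0.4], [0.3, -0.3], [-0.3, -0.8], [0.0, -0.1], [0.2, -1.1], [0.7, -0.4], [1.5, 0.2]]
lid top [0.59837497 0.18297107] 11.145021695725823 [[-0.6, 0.2], [0.3, 0.1], [0.7, -0.3], [-0.4, 0.0]]
lid side [0.60267358 0.18911106] 11.666262809565334 [[0.1, -0.3], [-0.1, 0.4], [0.1, 0.2], [-0.2, -0.2]]
lid both [0.60067272 0.18536429] 11.325860433616821 [[-1.4, -0.5], [-0.5, -0.7], [-0.2, -1.1], [-1.2, -0.6], [0.8, -1.3], [0.9, -0.4], [1.1, -0.7], [0.5, -1.2]]
```

```bash
cat >> h.py <<'E'
import json
from scipy.spatial.transform import Rotation as Ro
def cur():
    s=monitor.state(); return np.array(s["tcp_pos"]),Ro.from_euler("xyz",s["orientation"],degrees=True),s
def plan(p,rpy,n,p0=None,R0=None):
    c,R,_=cur()
    if p0 is not None: c,R=np.array(p0),Ro.from_euler("xyz",R0,degrees=True)
    T=Ro.from_euler("xyz",rpy,degrees=True); w=(R.inv()*T).as_rotvec(); d=(np.array(p)-c)/n
    print("per row turn",np.round(w/n,4),"deg",np.degrees(np.linalg.norm(w))/n,"shift mm",np.linalg.norm(d)*1e3)
    for i in range(n):
        print(i,np.round((R*Ro.from_rotvec(w*i/n)).inv().apply(d),4).tolist())
E
python3 - <<'E'
from h import *
plan([.600,.184,.24],[180,0,101.3],18)
E
```

```text
per row turn [-0.     -0.     -0.0767] deg 4.3966497935847535 shift mm 43.41588094282706
0 [0.0347, -0.0261, -0.0005]
1 [0.0366, -0.0233, -0.0005]
2 [0.0383, -0.0204, -0.0005]
3 [0.0398, -0.0174, -0.0005]
4 [0.041, -0.0143, -0.0005]
5 [0.042, -0.0112, -0.0005]
6 [0.0427, -0.0079, -0.0005]
7 [0.0432, -0.0046, -0.0005]
8 [0.0434, -0.0013, -0.0005]
9 [0.0434, 0.002, -0.0005]
10 [0.0431, 0.0054, -0.0005]
11 [0.0425, 0.0086, -0.0005]
12 [0.0418, 0.0119, -0.0005]
13 [0.0407, 0.015, -0.0005]
14 [0.0394, 0.0181, -0.0005]
15 [0.0379, 0.0211, -0.0005]
16 [0.0362, 0.0239, -0.0005]
17 [0.0343, 0.0266, -0.0005]
```

Emit:
{"fn": "arm_command", "kwargs": {"steps": [{"dx": 0.0347, "dy": -0.0261, "wz": -0.0767, "fingers": 0}, {"dx": 0.0366, "dy": -0.0233, "wz": -0.0767, "fingers": 0}, {"dx": 0.0383, "dy": -0.0204, "wz": -0.0767, "fingers": 0}, {"dx": 0.0398, "dy": -0.0174, "wz": -0.0767, "fingers": 0}, {"dx": 0.041, "dy": -0.0143, "wz": -0.0767, "fingers": 0}, {"dx": 0.042, "dy": -0.0112, "wz": -0.0767, "fingers": 0}, {"dx": 0.0427, "dy": -0.0079, "wz": -0.0767, "fingers": 0}, {"dx": 0.0432, "dy": -0.0046, "wz": -0.0767, "fingers": 0}, {"dx": 0.0434, "dy": -0.0013, "wz": -0.0767, "fingers": 0}, {"dx": 0.0434, "dy": 0.002, "wz": -0.0767, "fingers": 0}, {"dx": 0.0431, "dy": 0.0054, "wz": -0.0767, "fingers": 0}, {"dx": 0.0425, "dy": 0.0086, "wz": -0.0767, "fingers": 0}]}}

```text
validation failed for argument at $.st...
```

Emit:
{"fn": "arm_command", "kwargs": {"steps": [{"dx": 0.0418, "dy": 0.0119, "wz": -0.0767, "fingers": 0}, {"dx": 0.0407, "dy": 0.015, "wz": -0.0767, "fingers": 0}, {"dx": 0.0394, "dy": 0.0181, "wz": -0.0767, "fingers": 0}, {"dx": 0.0379, "dy": 0.0211, "wz": -0.0767, "fingers": 0}, {"dx": 0.0362, "dy": 0.0239, "wz": -0.0767, "fingers": 0}, {"dx": 0.0343, "dy": 0.0266, "wz": -0.0767, "fingers": 0}, {"fingers": 0}, {"fingers": 0}]}}

```text
validation failed for argument at $.st...
```

```bash
cat >> h.py <<'E'
def st():
    s=monitor.state(); print({k:np.round(s[k],4).tolist() for k in("time","joint_pos","tcp_pos","orientation","wrist_force","gripper_width","gripper_force")})
    open("log.txt","a").write(json.dumps([np.array(s[k]).tolist() for k in("joint_pos","tcp_pos","orientation")])+"\n")
E
python3 -c "
from h import *
st(); plan([.600,.184,.150],[180,0,101.3],4)"
```

```text
{'time': 0.35, 'joint_pos': [-67.8396, 13.6556, -0.7838, 75.5854, 0.0001, 90.0001], 'tcp_pos': [0.198, -0.4861, 0.2311], 'orientation': [-179.9752, -0.0001, 22.1603], 'wrist_force': [0.1344, -0.6608, 0.0811], 'gripper_width': 0.0854, 'gripper_force': 0.0}
per row turn [-1.000e-04 -1.000e-04 -3.453e-01] deg 19.78492407113139 shift mm 196.4090916607494
0 [0.1563, -0.1172, 0.0203]
1 [0.1867, -0.0574, 0.0203]
2 [0.1951, 0.0092, 0.0203]
3 [0.1805, 0.0747, 0.0203]
```

All fields seem to be required.

Emit:
{"fn": "arm_command", "kwargs": {"steps": [{"wx": 0, "wy": 0, "wz": -0.0767, "dx": 0.0347, "dy": -0.0261, "dz": 0, "fingers": 0}, {"wx": 0, "wy": 0, "wz": -0.0767, "dx": 0.0366, "dy": -0.0233, "dz": 0, "fingers": 0}, {"wx": 0, "wy": 0, "wz": -0.0767, "dx": 0.0383, "dy": -0.0204, "dz": 0, "fingers": 0}, {"wx": 0, "wy": 0, "wz": -0.0767, "dx": 0.0398, "dy": -0.0174, "dz": 0, "fingers": 0}, {"wx": 0, "wy": 0, "wz": -0.0767, "dx": 0.041, "dy": -0.0143, "dz": 0, "fingers": 0}, {"wx": 0, "wy": 0, "wz": -0.0767, "dx": 0.042, "dy": -0.0112, "dz": 0, "fingers": 0}, {"wx": 0, "wy": 0, "wz": -0.0767, "dx": 0.0427, "dy": -0.0079, "dz": 0, "fingers": 0}, {"wx": 0, "wy": 0, "wz": -0.0767, "dx": 0.0432, "dy": -0.0046, "dz": 0, "fingers": 0}, {"wx": 0, "wy": 0, "wz": -0.0767, "dx": 0.0434, "dy": -0.0013, "dz": 0, "fingers": 0}, {"wx": 0, "wy": 0, "wz": -0.0767, "dx": 0.0434, "dy": 0.002, "dz": 0, "fingers": 0}, {"wx": 0, "wy": 0, "wz": -0.0767, "dx": 0.0431, "dy": 0.0054, "dz": 0, "fingers": 0}, {"wx": 0, "wy": 0, "wz": -0.0767, "dx": 0.0425, "dy": 0.0086, "dz": 0, "fingers": 0}]}}

```text
time: 1.55
tcp_pos: [0.4669, -0.0376, 0.2315]
orientation: [180.0, -0.0, 75.1]
wrist_force: [1.1, -1.8, 0.6]
gripper_width: 0.0426
gripper_force: 0.0
```

Emit:
{"fn": "arm_command", "kwargs": {"steps": [{"wx": 0, "wy": 0, "wz": -0.0767, "dx": 0.0418, "dy": 0.0119, "dz": 0, "fingers": 0}, {"wx": 0, "wy": 0, "wz": -0.0767, "dx": 0.0407, "dy": 0.015, "dz": 0, "fingers": 0}, {"wx": 0, "wy": 0, "wz": -0.0767, "dx": 0.0394, "dy": 0.0181, "dz": 0, "fingers": 0}, {"wx": 0, "wy": 0, "wz": -0.0767, "dx": 0.0379, "dy": 0.0211, "dz": 0, "fingers": 0}, {"wx": 0, "wy": 0, "wz": -0.0767, "dx": 0.0362, "dy": 0.0239, "dz": 0, "fingers": 0}, {"wx": 0, "wy": 0, "wz": -0.0767, "dx": 0.0343, "dy": 0.0266, "dz": 0, "fingers": 0}, {"wx": 0, "wy": 0, "wz": 0, "dx": 0, "dy": 0, "dz": 0, "fingers": 0}]}}

```text
time: 2.25
tcp_pos: [0.6021, 0.1881, 0.2297]
orientation: [-180.0, -0.1, 101.6]
wrist_force: [-0.4, 0.2, -0.1]
gripper_width: 0.0428
gripper_force: 0.0
```

```bash
python3 -c "
from h import *
st(); plan([.600,.184,.150],[180,0,101.3],4)"
```

```text
{'time': 2.25, 'joint_pos': [17.3218, 24.3409, 14.7592, 80.4187, 0.0568, 95.7082], 'tcp_pos': [0.6021, 0.1881, 0.2297], 'orientation': [-179.9939, -0.0565, 101.6136], 'wrist_force': [-0.4353, 0.157, -0.0842], 'gripper_width': 0.0428, 'gripper_force': 0.0}
per row turn [-0.     -0.0002  0.0014] deg 0.07967903947384279 shift mm 19.963173449664765
0 [-0.0009, -0.0007, 0.0199]
1 [-0.0009, -0.0007, 0.0199]
2 [-0.0009, -0.0007, 0.0199]
3 [-0.0009, -0.0007, 0.0199]
```

Emit:
{"fn": "arm_command", "kwargs": {"steps": [{"wx": 0, "wy": 0, "wz": 0.005, "dx": -0.003, "dy": -0.003, "dz": 0.04, "fingers": 0}, {"wx": 0, "wy": 0, "wz": 0, "dx": 0, "dy": 0, "dz": 0.04, "fingers": 0}, {"wx": 0, "wy": 0, "wz": 0, "dx": 0, "dy": 0, "dz": 0.04, "fingers": 0}, {"wx": 0, "wy": 0, "wz": 0, "dx": 0, "dy": 0, "dz": 0, "fingers": 0}, {"wx": 0, "wy": 0, "wz": 0, "dx": 0, "dy": 0, "dz": 0, "fingers": 0}]}}

```text
time: 2.75
tcp_pos: [0.5976, 0.18, 0.1119]
orientation: [-179.9, 0.0, 101.0]
wrist_force: [0.2, -0.2, 0.2]
gripper_width: 0.0425
gripper_force: 0.0
```

```bash
python3 -c "
from h import *
st()
t=grab_frame('top'); s=grab_frame('side')
cv2.imwrite('pics/c2.png',np.hstack([crop(t,205,150,80,100,5),crop(s,220,180,80,100,5)]))"
```

```text
{'time': 2.75, 'joint_pos': [16.761, 26.6489, 0.9596, 64.3679, 0.0019, 95.8055], 'tcp_pos': [0.5976, 0.18, 0.1119], 'orientation': [-179.9429, 0.0039, 100.9554], 'wrist_force': [0.2436, -0.2088, 0.2081], 'gripper_width': 0.0425, 'gripper_force': 0.0}
```

View pics/c2.png

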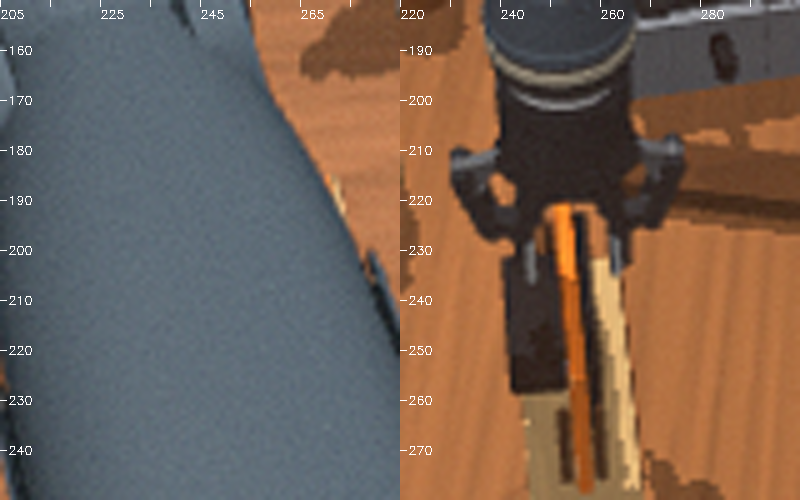

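```bash
python3 -c "
from h import *
s=grab_frame('side')
a=np.radians(11.1);n=np.array([np.cos(a),np.sin(a),0]);c=np.array([.5976,.18,.112])
print(proj(s,[c,c+.0213*n,c-.0213*n,c+[0,0,.02]]))
l=np.array([-n[1],n[0],0])
for m in ([.600,.184,.132],[.5985,.1832,.132]):
  m=np.array(m); print(proj(s,[m+n*.005,m-n*.005,m+.09*l+n*.005,m+.09*l-n*.005]))
"
```

```text
[[255.13026196 233.58389646]
 [248.11217302 234.12392587]
 [262.13040794 233.04524773]
 [254.87861575 229.35443158]]
[[252.24303462 230.44367752]
 [255.57934171 230.18900214]
 [254.17477394 254.54421007]
 [257.67080114 254.26186461]]
[[252.77548533 230.27553413]
 [256.11029175 230.02105092]
 [254.73220399 254.35903815]
 [258.22658316 254.07691521]]
```

The side view shows the finger pads at u≈247 and 263, with the lid's edge at about 253. That puts the lid about 4–5 mm further along +tool y, so I'll shift and close.

Emit:
{"fn": "arm_command", "kwargs": {"steps": [{"wx": 0, "wy": 0, "wz": -0.004, "dx": 0.003, "dy": 0.004, "dz": 0.004, "fingers": -0.2}, {"wx": 0, "wy": 0, "wz": 0, "dx": 0, "dy": 0, "dz": 0, "fingers": -0.6}, {"wx": 0, "wy": 0, "wz": 0, "dx": 0, "dy": 0, "dz": 0, "fingers": -0.65}, {"wx": 0, "wy": 0, "wz": 0, "dx": 0, "dy": 0, "dz": 0, "fingers": -0.7}]}}

```text
time: 3.3
tcp_pos: [0.6012, 0.184, 0.1075]
orientation: [180.0, -0.0, 101.2]
wrist_force: [-0.2, 0.4, 0.6]
gripper_width: 0.0127
gripper_force: 0.0
```

Emit:
{"fn": "arm_command", "kwargs": {"steps": [{"wx": 0, "wy": 0, "wz": 0, "dx": 0, "dy": 0, "dz": 0, "fingers": -1}, {"wx": 0, "wy": 0, "wz": 0, "dx": 0, "dy": 0, "dz": 0, "fingers": -1}, {"wx": 0, "wy": 0, "wz": 0, "dx": 0, "dy": 0, "dz": 0, "fingers": -1}, {"wx": 0, "wy": 0, "wz": 0, "dx": 0, "dy": 0, "dz": 0, "fingers": -1}]}}

```text
time: 3.7
tcp_pos: [0.6014, 0.1841, 0.1076]
orientation: [180.0, -0.0, 101.2]
wrist_force: [-0.3, 0.1, 4.3]
gripper_width: 0.0089
gripper_force: 59.3
```

Emit:
{"fn": "arm_command", "kwargs": {"steps": [{"wx": 0, "wy": 0, "wz": 0, "dx": 0, "dy": 0, "dz": -0.01, "fingers": -1}, {"wx": 0, "wy": 0, "wz": 0, "dx": 0, "dy": 0, "dz": -0.02, "fingers": -1}, {"wx": 0, "wy": 0, "wz": 0, "dx": 0, "dy": 0, "dz": -0.025, "fingers": -1}, {"wx": 0, "wy": 0, "wz": 0, "dx": 0, "dy": 0, "dz": -0.025, "fingers": -1}, {"wx": 0, "wy": 0, "wz": 0, "dx": 0, "dy": 0, "dz": -0.025, "fingers": -1}, {"wx": 0, "wy": 0, "wz": 0, "dx": 0, "dy": 0, "dz": -0.025, "fingers": -1}, {"wx": 0, "wy": 0, "wz": 0, "dx": 0, "dy": 0, "dz": 0, "fingers": -1}]}}

```text
time: 4.4
tcp_pos: [0.6022, 0.1843, 0.2406]
orientation: [179.7, -0.0, 101.2]
wrist_force: [0.1, 0.2, -4.1]
gripper_width: 0.0088
gripper_force: 58.9
```

```bash
python3 - <<'E'
from h import *
st()
L=[json.loads(l) for l in open("log.txt")]
L.append([[-67.837,13.68,-.817,75.586,0,90],[.198,-.486,.231],[-179.917,0,22.163]])
# r = r0 + a2 sin(J2) + a3 cos(J2-J3) (+ offset) ; tool down so d enters z only
A=[];b=[]
for j,p,o in L:
    j2,j3=np.radians(j[1:3]); dip=j2-j3
    A.append([1,0,np.sin(j2),np.cos(dip),0]);b.append(np.hypot(p[0],p[1]))
    A.append([0,1,np.cos(j2),-np.sin(dip),0]);b.append(p[2])
x,res,rk,sv=np.linalg.lstsq(np.array(A)[:,:4],b,rcond=None)
print(x,rk,sv,np.array(A)[:,:4]@x-b)
E
```

```text
{'time': 4.4, 'joint_pos': [17.012, 23.9179, 15.6675, 81.4848, 0.0042, 95.8063], 'tcp_pos': [0.6022, 0.1843, 0.2406], 'orientation': [179.737, -0.031, 101.2058], 'wrist_force': [0.0516, 0.2212, -4.112], 'gripper_width': 0.0088, 'gripper_force': 58.9429}
[ 0.00219617 -0.23334997  0.58029432  0.39772922] 4 [3.23868732 3.07540206 0.17144462 0.15301419] [-4.99913218e-04  2.29533427e-04  2.79989764e-03 -5.63309475e-04
 -3.27748121e-03  1.01367483e-03  1.26215257e-03 -5.99021436e-04
 -2.84655777e-04 -8.08773441e-05]
```

The lid is held (Fz −4 N). I'll tilt it partway in free air, which also shows the wrist geometry.

Emit:
{"fn": "arm_command", "kwargs": {"steps": [{"wx": -0.14, "wy": 0, "wz": 0, "dx": 0, "dy": 0, "dz": 0, "fingers": -1}, {"wx": -0.14, "wy": 0, "wz": 0, "dx": 0, "dy": 0, "dz": 0, "fingers": -1}, {"wx": -0.14, "wy": 0, "wz": 0, "dx": 0, "dy": 0, "dz": 0, "fingers": -1}, {"wx": -0.14, "wy": 0, "wz": 0, "dx": 0, "dy": 0, "dz": 0, "fingers": -1}, {"wx": 0, "wy": 0, "wz": 0, "dx": 0, "dy": 0, "dz": 0, "fingers": -1}]}}

```text
time: 4.9
tcp_pos: [0.5917, 0.181, 0.228]
orientation: [148.9, 0.1, 101.2]
wrist_force: [-1.9, -1.0, -4.3]
gripper_width: 0.0089
gripper_force: 59.7
```

```bash
cat > kin.py <<'E'
from h import *
# J1 yaw; J2 pitch; J3 pitch(-); J4 pitch; J5 yaw; J6 roll. params r0,h,a2,e(elbow offset perp),a3,f,d4(J4->J5),d
def fk(j,x):
    j=np.radians(j); r0,h,a2,a3,d,b2,b3,d5=x
    dip=j[1]-j[2]; pt=dip+j[3]
    # planar with wrist pitch pt, J5 swing
    e=lambda a:np.array([np.cos(a),-np.sin(a)])     # direction dipping by a (r,z)
    r,z=np.array([r0,h])+a2*np.array([np.sin(j[1]),np.cos(j[1])])+b2*e(j[1])+a3*e(dip)+b3*np.array([np.sin(dip),np.cos(dip)])
    W=np.array([r,0,z]); fwd=np.array([e(pt)[0],0,e(pt)[1]]); lat=np.array([0,1,0])
    s5=SGN5*j[4]
    P=W+d5*fwd+(d-d5)*(np.cos(s5)*fwd+np.sin(s5)*lat)
    return Ro.from_euler("z",j[0]).apply(P), pt
SGN5=1
E
python3 - <<'E'
from kin import *
st()
L=[json.loads(l) for l in open("log.txt")]
L.append([[-67.837,13.68,-.817,75.586,0,90],[.198,-.486,.231],[-179.917,0,22.163]])
J=np.array([l[0] for l in L]);P=np.array([l[1] for l in L])
full=lambda q:np.r_[q,0,0,.15]
f=lambda q:np.concatenate([fk(j,full(q))[0]-p for j,p in zip(J,P)])
s=least_squares(f,[0,.25,.5,.4,.4]); print(np.round(s.x,4)); print(np.round(s.fun.reshape(-1,3)*1e3,1))
print([np.degrees(fk(j,full(s.x))[1]) for j in J])
E
```

```text
{'time': 4.9, 'joint_pos': [19.0556, 2.5383, -24.4219, 32.1394, -4.1254, 96.6494], 'tcp_pos': [0.5917, 0.181, 0.228], 'orientation': [148.8525, 0.1058, 101.236], 'wrist_force': [-1.937, -0.9661, -4.3215], 'gripper_width': 0.0089, 'gripper_force': 59.7055}
[0.0016 0.2302 0.5715 0.4015 0.4548]
[[ 0.1 -0.2 -0.4]
 [ 2.2  0.7 -0.4]
 [-4.7 -1.4  0.3]
 [ 2.8  0.8 -0.4]
 [-0.5 -0.   1.6]
 [-0.  -0.  -0.8]]
[np.float64(90.02482523334567), np.float64(90.0004497861363), np.float64(90.05716381338263), np.float64(89.7351768590592), np.float64(59.09949665870812), np.float64(90.083)]
```

```bash
python3 - <<'E'
from h import *
plan([.58,.16,.36],[180,0,101.2],4)
plan([.48,.07,.36],[180,0,185],10,[.58,.16,.36],[180,0,101.2])
plan([.48,.07,.36],[180,0,270],10,[.48,.07,.36],[180,0,185])
E
```

```text
per row turn [0.1359 0.0004 0.0003] deg 7.786929970123127 shift mm 33.55435668970194
0 [-0.0046, 0.0137, -0.0303]
1 [-0.0046, 0.0095, -0.0318]
2 [-0.0046, 0.0051, -0.0328]
3 [-0.0046, 0.0006, -0.0332]
per row turn [-0.      0.     -0.1463] deg 8.379999999999999 shift mm 13.453624047073708
0 [-0.0069, -0.0116, -0.0]
1 [-0.0051, -0.0124, -0.0]
2 [-0.0033, -0.0131, -0.0]
3 [-0.0013, -0.0134, -0.0]
4 [0.0006, -0.0134, -0.0]
5 [0.0026, -0.0132, -0.0]
6 [0.0045, -0.0127, -0.0]
7 [0.0063, -0.0119, -0.0]
8 [0.008, -0.0108, -0.0]
9 [0.0095, -0.0096, -0.0]
per row turn [ 0.      0.     -0.1484] deg 8.5 shift mm 0.0
0 [0.0, 0.0, 0.0]
1 [0.0, 0.0, 0.0]
2 [0.0, 0.0, 0.0]
3 [0.0, 0.0, 0.0]
4 [0.0, 0.0, 0.0]
5 [0.0, 0.0, 0.0]
6 [0.0, 0.0, 0.0]
7 [0.0, 0.0, 0.0]
8 [0.0, 0.0, 0.0]
9 [0.0, 0.0, 0.0]
```

Emit:
{"fn": "arm_command", "kwargs": {"steps": [{"wx": 0.136, "wy": 0, "wz": 0, "dx": -0.0046, "dy": 0.0137, "dz": -0.0303, "fingers": -1}, {"wx": 0.136, "wy": 0, "wz": 0, "dx": -0.0046, "dy": 0.0095, "dz": -0.0318, "fingers": -1}, {"wx": 0.136, "wy": 0, "wz": 0, "dx": -0.0046, "dy": 0.0051, "dz": -0.0328, "fingers": -1}, {"wx": 0.136, "wy": 0, "wz": 0, "dx": -0.0046, "dy": 0.0006, "dz": -0.0332, "fingers": -1}]}}

```text
time: 5.3
tcp_pos: [0.5893, 0.1676, 0.3368]
orientation: [172.4, 0.1, 101.2]
wrist_force: [1.9, 1.2, -3.4]
gripper_width: 0.0089
gripper_force: 59.9
```

Emit:
{"fn": "arm_command", "kwargs": {"steps": [{"wx": 0, "wy": 0, "wz": -0.1463, "dx": -0.0069, "dy": -0.0116, "dz": 0, "fingers": -1}, {"wx": 0, "wy": 0, "wz": -0.1463, "dx": -0.0051, "dy": -0.0124, "dz": 0, "fingers": -1}, {"wx": 0, "wy": 0, "wz": -0.1463, "dx": -0.0033, "dy": -0.0131, "dz": 0, "fingers": -1}, {"wx": 0, "wy": 0, "wz": -0.1463, "dx": -0.0013, "dy": -0.0134, "dz": 0, "fingers": -1}, {"wx": 0, "wy": 0, "wz": -0.1463, "dx": 0.0006, "dy": -0.0134, "dz": 0, "fingers": -1}, {"wx": 0, "wy": 0, "wz": -0.1463, "dx": 0.0026, "dy": -0.0132, "dz": 0, "fingers": -1}, {"wx": 0, "wy": 0, "wz": -0.1463, "dx": 0.0045, "dy": -0.0127, "dz": 0, "fingers": -1}, {"wx": 0, "wy": 0, "wz": -0.1463, "dx": 0.0063, "dy": -0.0119, "dz": 0, "fingers": -1}, {"wx": 0, "wy": 0, "wz": -0.1463, "dx": 0.008, "dy": -0.0108, "dz": 0, "fingers": -1}, {"wx": 0, "wy": 0, "wz": -0.1463, "dx": 0.0095, "dy": -0.0096, "dz": 0, "fingers": -1}]}}

```text
time: 6.3
tcp_pos: [0.4906, 0.0776, 0.3189]
orientation: [179.3, 7.7, -174.6]
wrist_force: [-0.3, 0.0, -3.0]
gripper_width: 0.0088
gripper_force: 59.9
```

Emit:
{"fn": "arm_command", "kwargs": {"steps": [{"wx": 0, "wy": 0, "wz": -0.1484, "dx": 0, "dy": 0, "dz": 0, "fingers": -1}, {"wx": 0, "wy": 0, "wz": -0.1484, "dx": 0, "dy": 0, "dz": 0, "fingers": -1}, {"wx": 0, "wy": 0, "wz": -0.1484, "dx": 0, "dy": 0, "dz": 0, "fingers": -1}, {"wx": 0, "wy": 0, "wz": -0.1484, "dx": 0, "dy": 0, "dz": 0, "fingers": -1}, {"wx": 0, "wy": 0, "wz": -0.1484, "dx": 0, "dy": 0, "dz": 0, "fingers": -1}, {"wx": 0, "wy": 0, "wz": -0.1484, "dx": 0, "dy": 0, "dz": 0, "fingers": -1}, {"wx": 0, "wy": 0, "wz": -0.1484, "dx": 0, "dy": 0, "dz": 0, "fingers": -1}, {"wx": 0, "wy": 0, "wz": -0.1484, "dx": 0, "dy": 0, "dz": 0, "fingers": -1}, {"wx": 0, "wy": 0, "wz": -0.1484, "dx": 0, "dy": 0, "dz": 0, "fingers": -1}, {"wx": 0, "wy": 0, "wz": -0.1484, "dx": 0, "dy": 0, "dz": 0, "fingers": -1}, {"wx": 0, "wy": 0, "wz": 0, "dx": 0, "dy": 0, "dz": 0, "fingers": -1}]}}

```text
time: 7.4
tcp_pos: [0.4911, 0.078, 0.319]
orientation: [-172.4, 1.4, -89.7]
wrist_force: [0.8, 0.3, -3.9]
gripper_width: 0.0087
gripper_force: 60.0
```

```bash
python3 - <<'E'
from h import *
st()
p=25; z=np.array([-np.cos(np.radians(p)),0,-np.sin(np.radians(p))]); x=np.array([0,-1,0]); 
T=Ro.from_matrix(np.c_[x,np.cross(z,x),z]).as_euler("xyz",degrees=True); print(T)
plan([.42,.075,.20],T,9)
E
```

```text
{'time': 7.4, 'joint_pos': [8.8573, 4.01, -0.4133, 77.8034, 0.267, -81.3513], 'tcp_pos': [0.4911, 0.078, 0.319], 'orientation': [-172.3534, 1.427, -89.6779], 'wrist_force': [0.754, 0.3282, -3.9183], 'gripper_width': 0.0087, 'gripper_force': 59.9632}
[115.   0. -90.]
per row turn [-0.1409  0.0023  0.002 ] deg 8.072804403025067 shift mm 15.404114656548721
0 [0.0006, 0.0096, 0.012]
1 [0.0006, 0.0078, 0.0133]
2 [0.0006, 0.0059, 0.0142]
3 [0.0006, 0.0038, 0.0149]
4 [0.0005, 0.0017, 0.0153]
5 [0.0005, -0.0005, 0.0154]
6 [0.0005, -0.0026, 0.0152]
7 [0.0004, -0.0048, 0.0146]
8 [0.0004, -0.0068, 0.0138]
```

Emit:
{"fn": "arm_command", "kwargs": {"steps": [{"wx": -0.0906, "wy": 0.0015, "wz": 0.0013, "dx": 0.0004, "dy": 0.0062, "dz": 0.0077, "fingers": -1}, {"wx": -0.0906, "wy": 0.0015, "wz": 0.0013, "dx": 0.0004, "dy": 0.0055, "dz": 0.0083, "fingers": -1}, {"wx": -0.0906, "wy": 0.0015, "wz": 0.0013, "dx": 0.0004, "dy": 0.0047, "dz": 0.0087, "fingers": -1}, {"wx": -0.0906, "wy": 0.0015, "wz": 0.0013, "dx": 0.0004, "dy": 0.0038, "dz": 0.0091, "fingers": -1}, {"wx": -0.0906, "wy": 0.0015, "wz": 0.0013, "dx": 0.0004, "dy": 0.003, "dz": 0.0094, "fingers": -1}, {"wx": -0.0906, "wy": 0.0015, "wz": 0.0013, "dx": 0.0004, "dy": 0.002, "dz": 0.0097, "fingers": -1}, {"wx": -0.0906, "wy": 0.0015, "wz": 0.0013, "dx": 0.0004, "dy": 0.0011, "dz": 0.0098, "fingers": -1}, {"wx": -0.0906, "wy": 0.0015, "wz": 0.0013, "dx": 0.0003, "dy": 0, "dz": 0.0099, "fingers": -1}, {"wx": -0.0906, "wy": 0.0015, "wz": 0.0013, "dx": 0.0003, "dy": -0.001, "dz": 0.0098, "fingers": -1}, {"wx": -0.0906, "wy": 0.0015, "wz": 0.0013, "dx": 0.0003, "dy": -0.002, "dz": 0.0097, "fingers": -1}, {"wx": -0.0906, "wy": 0.0015, "wz": 0.0013, "dx": 0.0003, "dy": -0.003, "dz": 0.0094, "fingers": -1}, {"wx": 0, "wy": 0, "wz": 0, "dx": 0, "dy": 0, "dz": 0, "fingers": -1}]}}

```text
time: 8.6
tcp_pos: [0.4386, 0.0756, 0.2205]
orientation: [130.2, 0.1, -90.4]
wrist_force: [-0.1, -0.7, -4.3]
gripper_width: 0.009
gripper_force: 60.1
```

```bash
python3 - <<'E'
from h import *
st()
plan([.42,.075,.12],[115,0,-90],6)
t=grab_frame('top'); s=grab_frame('side')
cv2.imwrite('pics/c3.png',np.hstack([t["color"][80:360,150:450,::-1],s["color"][80:360,150:450,::-1]]))
E
```

```text
{'time': 8.6, 'joint_pos': [6.2514, 44.0323, 26.1405, 121.671, 5.126, -85.78], 'tcp_pos': [0.4386, 0.0756, 0.2205], 'orientation': [130.2423, 0.1024, -90.3838], 'wrist_force': [-0.0692, -0.6887, -4.2648], 'gripper_width': 0.009, 'gripper_force': 60.0825}
per row turn [-0.0443  0.0011 -0.0004] deg 2.5412901303054345 shift mm 17.040482979429054
0 [0.0002, -0.0108, 0.0132]
1 [0.0001, -0.0114, 0.0127]
2 [0.0001, -0.0119, 0.0122]
3 [0.0001, -0.0124, 0.0116]
4 [0.0001, -0.0129, 0.0111]
5 [0.0001, -0.0134, 0.0105]
```

View pics/c3.png

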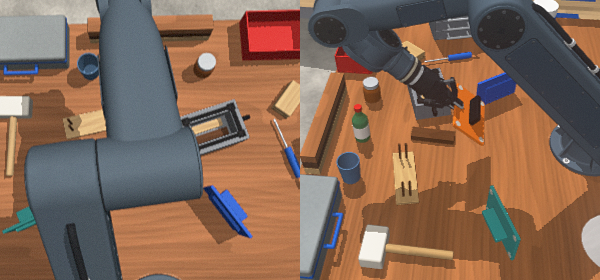

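The side view (right half) shows the lid tilted with its handle face up and towards the robot. The tool points back at the robot, and the rack, blank and glue are clear. I'll continue the tilt and lower.

Emit:
{"fn": "arm_command", "kwargs": {"steps": [{"wx": -0.0443, "wy": 0.0011, "wz": 0, "dx": 0, "dy": -0.0108, "dz": 0.0132, "fingers": -1}, {"wx": -0.0443, "wy": 0.0011, "wz": 0, "dx": 0, "dy": -0.0114, "dz": 0.0127, "fingers": -1}, {"wx": -0.0443, "wy": 0.0011, "wz": 0, "dx": 0, "dy": -0.0119, "dz": 0.0122, "fingers": -1}, {"wx": -0.0443, "wy": 0.0011, "wz": 0, "dx": 0, "dy": -0.0124, "dz": 0.0116, "fingers": -1}, {"wx": -0.0443, "wy": 0.0011, "wz": 0, "dx": 0, "dy": -0.0129, "dz": 0.0111, "fingers": -1}, {"wx": -0.0443, "wy": 0.0011, "wz": 0, "dx": 0, "dy": -0.0134, "dz": 0.0105, "fingers": -1}, {"wx": 0, "wy": 0, "wz": 0, "dx": 0, "dy": 0, "dz": 0, "fingers": -1}, {"wx": 0, "wy": 0, "wz": 0, "dx": 0, "dy": 0, "dz": 0, "fingers": -1}]}}

```text
time: 9.5
tcp_pos: [0.4208, 0.0762, 0.125]
orientation: [115.7, 0.1, -89.9]
wrist_force: [1.4, 0.6, -4.0]
gripper_width: 0.0089
gripper_force: 60.3
```

```bash
python3 - <<'E'
from h import *
st()
plan([.405,.075,.055],[115,0,-90],6)
E
```

```text
{'time': 9.5, 'joint_pos': [6.2573, 56.6858, 24.3372, 121.794, 5.594, -87.3903], 'tcp_pos': [0.4208, 0.0762, 0.125], 'orientation': [115.7253, 0.0857, -89.9132], 'wrist_force': [1.3626, 0.6273, -4.0038], 'gripper_width': 0.0089, 'gripper_force': 60.2962}
per row turn [-0.0021 -0.0001  0.0003] deg 0.12257546965961873 shift mm 11.963302611428341
0 [0.0002, -0.0094, 0.0074]
1 [0.0002, -0.0094, 0.0074]
2 [0.0002, -0.0094, 0.0074]
3 [0.0002, -0.0094, 0.0074]
4 [0.0002, -0.0094, 0.0074]
5 [0.0002, -0.0094, 0.0073]
```

Emit:
{"fn": "arm_command", "kwargs": {"steps": [{"wx": -0.002, "wy": 0, "wz": 0, "dx": 0, "dy": -0.0094, "dz": 0.0074, "fingers": -1}, {"wx": -0.002, "wy": 0, "wz": 0, "dx": 0, "dy": -0.0094, "dz": 0.0074, "fingers": -1}, {"wx": -0.002, "wy": 0, "wz": 0, "dx": 0, "dy": -0.0094, "dz": 0.0074, "fingers": -1}, {"wx": -0.002, "wy": 0, "wz": 0, "dx": 0, "dy": -0.0094, "dz": 0.0074, "fingers": -1}, {"wx": -0.002, "wy": 0, "wz": 0, "dx": 0, "dy": -0.0094, "dz": 0.0074, "fingers": -1}, {"wx": -0.002, "wy": 0, "wz": 0, "dx": 0, "dy": -0.0094, "dz": 0.0073, "fingers": -1}, {"wx": 0, "wy": 0, "wz": 0, "dx": 0, "dy": 0, "dz": 0, "fingers": -1}, {"wx": 0, "wy": 0, "wz": 0, "dx": 0, "dy": 0, "dz": 0, "fingers": -1}]}}

```text
time: 10.3
tcp_pos: [0.404, 0.0762, 0.0537]
orientation: [114.8, 0.1, -89.9]
wrist_force: [-0.3, -0.1, -2.9]
gripper_width: 0.0086
gripper_force: 60.3
```

```bash
python3 - <<'E'
from h import *
st()
s=grab_frame('side')
cv2.imwrite('pics/c4.png',crop(s,230,130,160,110,5))
E
```

```text
{'time': 10.3, 'joint_pos': [6.3945, 60.1354, 19.409, 114.3717, 5.7575, -87.4651], 'tcp_pos': [0.404, 0.0762, 0.0537], 'orientation': [114.7679, 0.1194, -89.8935], 'wrist_force': [-0.3109, -0.0507, -2.9201], 'gripper_width': 0.0086, 'gripper_force': 60.3036}
```

View pics/c4.png

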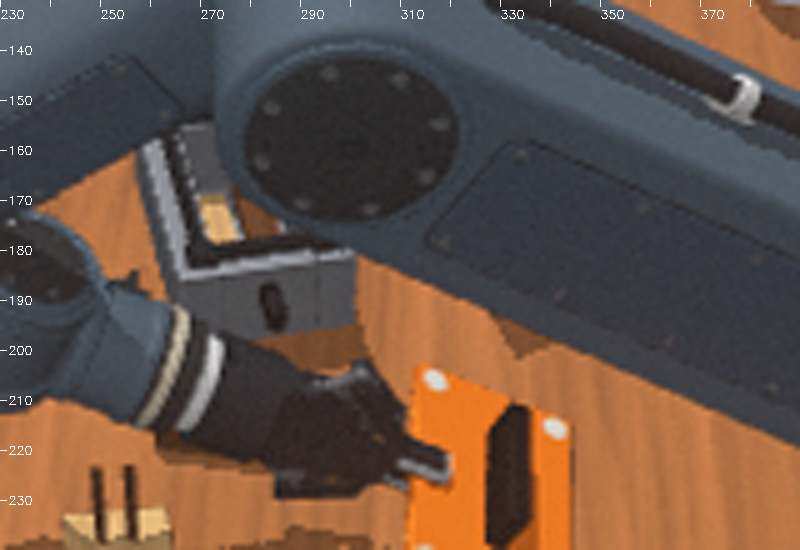

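The lid is held mid-edge and hovers tilted about 25°, handle up. Its near edge is almost at the bench, so I'll lower to contact.

Emit:
{"fn": "arm_command", "kwargs": {"steps": [{"wx": 0, "wy": 0, "wz": 0, "dx": 0, "dy": -0.0036, "dz": 0.0017, "fingers": -1}, {"wx": 0, "wy": 0, "wz": 0, "dx": 0, "dy": -0.0036, "dz": 0.0017, "fingers": -1}, {"wx": 0, "wy": 0, "wz": 0, "dx": 0, "dy": 0, "dz": 0, "fingers": -1}, {"wx": 0, "wy": 0, "wz": 0, "dx": 0, "dy": 0, "dz": 0, "fingers": -1}]}}

```text
time: 10.75
tcp_pos: [0.4041, 0.0763, 0.0459]
orientation: [114.8, 0.1, -89.9]
wrist_force: [-1.0, 0.4, -3.4]
gripper_width: 0.009
gripper_force: 60.3
```

Emit:
{"fn": "arm_command", "kwargs": {"steps": [{"wx": 0, "wy": 0, "wz": 0, "dx": 0, "dy": -0.0018, "dz": 0.0008, "fingers": -1}, {"wx": 0, "wy": 0, "wz": 0, "dx": 0, "dy": -0.0009, "dz": 0.0004, "fingers": -1}, {"wx": 0, "wy": 0, "wz": 0, "dx": 0, "dy": 0, "dz": 0, "fingers": -1}]}}

```text
time: 11.05
tcp_pos: [0.404, 0.0763, 0.0437]
orientation: [114.8, 0.1, -89.9]
wrist_force: [3.2, 1.1, 4.3]
gripper_width: 0.0088
gripper_force: 61.3
```

Contact. I'll open slowly.

Emit:
{"fn": "arm_command", "kwargs": {"steps": [{"wx": 0, "wy": 0, "wz": 0, "dx": 0, "dy": 0, "dz": 0, "fingers": -0.7}, {"wx": 0, "wy": 0, "wz": 0, "dx": 0, "dy": 0, "dz": 0, "fingers": -0.55}, {"wx": 0, "wy": 0, "wz": 0, "dx": 0, "dy": 0, "dz": 0, "fingers": -0.4}, {"wx": 0, "wy": 0, "wz": 0, "dx": 0, "dy": 0, "dz": 0, "fingers": -0.4}, {"wx": 0, "wy": 0, "wz": 0, "dx": 0, "dy": -0.0045, "dz": 0.0021, "fingers": -0.4}, {"wx": 0, "wy": 0, "wz": 0, "dx": 0, "dy": -0.0045, "dz": 0.0021, "fingers": -0.4}, {"wx": 0, "wy": 0, "wz": 0, "dx": 0, "dy": 0, "dz": 0, "fingers": -0.4}]}}

```text
time: 11.75
tcp_pos: [0.4039, 0.0763, 0.0322]
orientation: [114.8, 0.1, -89.9]
wrist_force: [-0.1, 0.2, -1.4]
gripper_width: 0.0255
gripper_force: 0.5
```

```bash
python3 - <<'E'
from h import *
st()
s=grab_frame('side')
cv2.imwrite('pics/c5.png',crop(s,270,180,110,80,5))
E
```

```text
{'time': 11.75, 'joint_pos': [6.3998, 61.5541, 19.1745, 112.6979, 5.7603, -87.4644], 'tcp_pos': [0.4039, 0.0763, 0.0322], 'orientation': [114.7882, 0.1222, -89.8909], 'wrist_force': [-0.0831, 0.213, -1.3692], 'gripper_width': 0.0255, 'gripper_force': 0.4699}
```

View pics/c5.png

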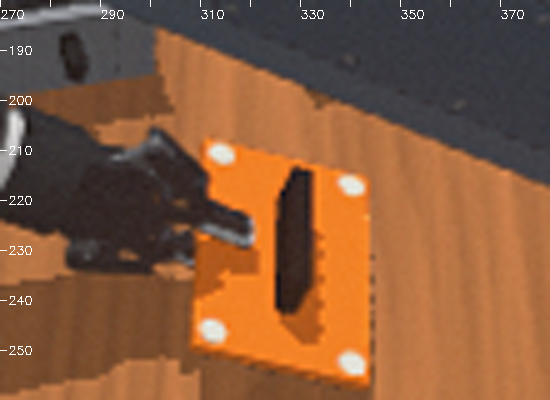

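The lid now lies on the lower finger at a shallow tilt. I'll withdraw from under it.

Emit:
{"fn": "arm_command", "kwargs": {"steps": [{"wx": 0, "wy": 0, "wz": 0, "dx": 0, "dy": -0.003, "dz": -0.0095, "fingers": -0.4}, {"wx": 0, "wy": 0, "wz": 0, "dx": 0, "dy": -0.003, "dz": -0.0095, "fingers": -0.4}, {"wx": 0, "wy": 0, "wz": 0, "dx": 0, "dy": -0.003, "dz": -0.0095, "fingers": -0.4}, {"wx": 0, "wy": 0, "wz": 0, "dx": 0, "dy": -0.003, "dz": -0.0095, "fingers": -0.4}, {"wx": 0, "wy": 0, "wz": 0, "dx": 0, "dy": -0.003, "dz": -0.0095, "fingers": -0.4}, {"wx": 0, "wy": 0, "wz": 0, "dx": 0, "dy": 0, "dz": -0.02, "fingers": -0.4}, {"wx": 0, "wy": 0, "wz": 0, "dx": 0, "dy": 0, "dz": -0.03, "fingers": -0.4}, {"wx": 0, "wy": 0, "wz": 0, "dx": 0, "dy": 0, "dz": -0.03, "fingers": -0.4}]}}

```text
time: 12.6
tcp_pos: [0.5056, 0.0748, 0.0613]
orientation: [116.3, 0.2, -90.0]
wrist_force: [-1.4, 0.2, -0.0]
gripper_width: 0.0255
gripper_force: 0.0
```

```bash
python3 - <<'E'
from h import *
st()
s=grab_frame('side');t=grab_frame('top')
cv2.imwrite('pics/c6.png',np.hstack([crop(s,290,180,80,100,5),crop(t,230,200,80,100,5)]))
plan([.50,.08,.30],[180,0,-90],14)
E
```

```text
{'time': 12.6, 'joint_pos': [5.4363, 69.4427, 45.6562, 129.7675, 4.9696, -87.7696], 'tcp_pos': [0.5056, 0.0748, 0.0613], 'orientation': [116.3391, 0.2123, -90.0056], 'wrist_force': [-1.3903, 0.1862, -0.006], 'gripper_width': 0.0255, 'gripper_force': 0.0}
per row turn [0.0797 0.0002 0.0001] deg 4.56799798296604 shift mm 16.81202406466285
0 [-0.0005, 0.0152, -0.0072]
1 [-0.0005, 0.0146, -0.0083]
2 [-0.0004, 0.0139, -0.0095]
3 [-0.0004, 0.0131, -0.0106]
4 [-0.0004, 0.0122, -0.0116]
5 [-0.0004, 0.0112, -0.0125]
6 [-0.0004, 0.0102, -0.0134]
7 [-0.0004, 0.0091, -0.0141]
8 [-0.0004, 0.008, -0.0148]
9 [-0.0004, 0.0068, -0.0154]
10 [-0.0004, 0.0055, -0.0159]
11 [-0.0004, 0.0042, -0.0163]
12 [-0.0004, 0.0029, -0.0166]
13 [-0.0004, 0.0016, -0.0167]
```

View pics/c6.png

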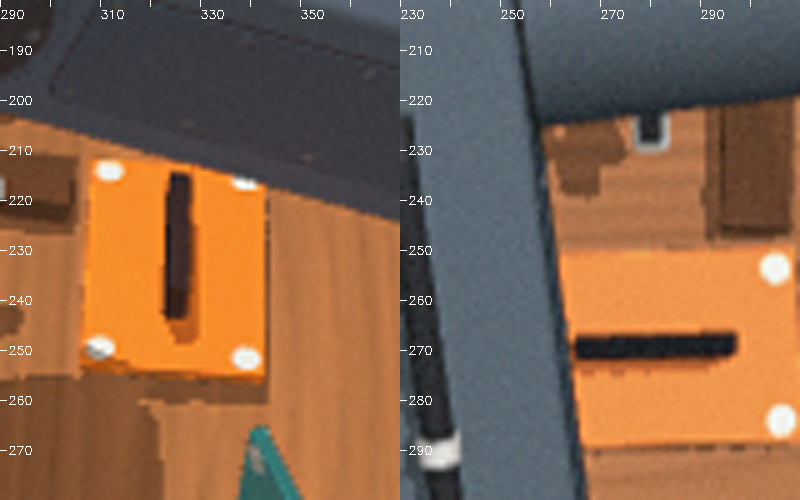

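The lid lies flat with its handle up. In the side crop the dots are at about (312,214), (310,250) and (339,252). In the top view they are at (305,254) and (306,284). I'll fit its pose.

```bash
python3 - <<'E'
from h import *
s=grab_frame('side');t=grab_frame('top')
k=lambda u0,v0,x0,P:np.array([[u0+(x-x0+.5)/5-.5,v0+(y+.5)/5-.5] for x,y in P])
ds=k(290,180,0,[(109,171),(100,347),(246,358)]); dt=k(230,200,400,[(775,268),(781,420)])
ls=np.array([[-.047,.077],[-.047,-.077],[.047,-.077]]);lt=np.array([[-.047,.077],[.047,.077]])
def res(q,w=(1,1)):
    c,n=np.cos(q[2]),np.sin(q[2]);M=np.array([[c,n],[-n,c]]);o=[]
    for f,l,d,ww in((s,ls,ds,w[0]),(t,lt,dt,w[1])):
        o.append(ww*(proj(f,np.c_[l@M+q[:2],np.full(len(l),.02)])-d).ravel())
    return np.concatenate(o)
for w in((1,1),(1,0),(0,1)):
    r=least_squares(res,[.36,.075,np.pi],args=(w,)); print(w,r.x[:2],np.degrees(r.x[2]),np.round(r.fun,1))
E
```

```text
(1, 1) [0.38030072 0.07492517] 179.62958417657524 [ 0.5 -0.4  0.1 -0.2  0.1 -0.1 -0.1 -0.3 -0.4 -0.3]
(1, 0) [0.38135302 0.07583702] 180.15205525121317 [ 0.  -0.1 -0.   0.1  0.   0.  -0.  -0.  -0.  -0. ]
(0, 1) [0.37858819 0.0741211 ] 180.1654846869326 [ 0. -0.  0. -0.  0. -0.  0.  0. -0. -0.]
```

```bash
python3 - <<'E'
from h import *
plan([.381,.075,.16],[180,0,-90],15)
E
```

```text
per row turn [0.0747 0.0002 0.0001] deg 4.277278882128442 shift mm 10.280068516402297
0 [-0.0, 0.0092, 0.0045]
1 [-0.0, 0.0095, 0.0038]
2 [-0.0, 0.0098, 0.0031]
3 [-0.0, 0.01, 0.0023]
4 [-0.0, 0.0102, 0.0016]
5 [-0.0, 0.0102, 0.0008]
6 [-0.0, 0.0103, 0.0001]
7 [-0.0, 0.0103, -0.0007]
8 [-0.0, 0.0102, -0.0015]
9 [-0.0, 0.01, -0.0022]
10 [-0.0, 0.0098, -0.003]
11 [-0.0, 0.0096, -0.0037]
12 [-0.0, 0.0093, -0.0044]
13 [-0.0, 0.0089, -0.0051]
14 [-0.0, 0.0085, -0.0057]
```

Emit:
{"fn": "arm_command", "kwargs": {"steps": [{"wx": 0.0747, "wy": 0, "wz": 0, "dx": 0, "dy": 0.0092, "dz": 0.0045, "fingers": -0.4}, {"wx": 0.0747, "wy": 0, "wz": 0, "dx": 0, "dy": 0.0095, "dz": 0.0038, "fingers": -0.4}, {"wx": 0.0747, "wy": 0, "wz": 0, "dx": 0, "dy": 0.0098, "dz": 0.0031, "fingers": -0.4}, {"wx": 0.0747, "wy": 0, "wz": 0, "dx": 0, "dy": 0.01, "dz": 0.0023, "fingers": 0}, {"wx": 0.0747, "wy": 0, "wz": 0, "dx": 0, "dy": 0.0102, "dz": 0.0016, "fingers": 0}, {"wx": 0.0747, "wy": 0, "wz": 0, "dx": 0, "dy": 0.0102, "dz": 0.0008, "fingers": 0}, {"wx": 0.0747, "wy": 0, "wz": 0, "dx": 0, "dy": 0.0103, "dz": 0, "fingers": 0}, {"wx": 0.0747, "wy": 0, "wz": 0, "dx": 0, "dy": 0.0103, "dz": -0.0007, "fingers": 0}, {"wx": 0.0747, "wy": 0, "wz": 0, "dx": 0, "dy": 0.0102, "dz": -0.0015, "fingers": 0}, {"wx": 0.0747, "wy": 0, "wz": 0, "dx": 0, "dy": 0.01, "dz": -0.0022, "fingers": 0}, {"wx": 0.0747, "wy": 0, "wz": 0, "dx": 0, "dy": 0.0098, "dz": -0.003, "fingers": 0}, {"wx": 0.0747, "wy": 0, "wz": 0, "dx": 0, "dy": 0.0096, "dz": -0.0037, "fingers": 0}]}}

```text
time: 14.0
tcp_pos: [0.4032, 0.0741, 0.1398]
orientation: [167.4, 0.2, -90.0]
wrist_force: [-0.2, 0.0, 0.9]
gripper_width: 0.0423
gripper_force: 0.0
```

Emit:
{"fn": "arm_command", "kwargs": {"steps": [{"wx": 0.0747, "wy": 0, "wz": 0, "dx": 0, "dy": 0.0093, "dz": -0.0044, "fingers": 0}, {"wx": 0.0747, "wy": 0, "wz": 0, "dx": 0, "dy": 0.0089, "dz": -0.0051, "fingers": 0}, {"wx": 0.0747, "wy": 0, "wz": 0, "dx": 0, "dy": 0.0085, "dz": -0.0057, "fingers": 0}, {"wx": 0, "wy": 0, "wz": 0, "dx": 0, "dy": 0, "dz": 0, "fingers": 0}, {"wx": 0, "wy": 0, "wz": 0, "dx": 0, "dy": 0, "dz": 0, "fingers": 0}]}}

```text
time: 14.5
tcp_pos: [0.3803, 0.0742, 0.1587]
orientation: [-179.9, 0.2, -90.0]
wrist_force: [0.7, 0.5, -0.4]
gripper_width: 0.043
gripper_force: 0.0
```

```bash
python3 - <<'E'
from h import *
st(); plan([.381,.075,.09],[180,0,-90],6)
E
```

```text
{'time': 14.5, 'joint_pos': [10.9209, 2.4294, -25.3736, 62.0568, 0.1551, -79.1066], 'tcp_pos': [0.3803, 0.0742, 0.1587], 'orientation': [-179.8917, 0.1788, -89.9721], 'wrist_force': [0.6565, 0.4806, -0.4087], 'gripper_width': 0.043, 'gripper_force': 0.0}
per row turn [-0.0003  0.0005  0.0001] deg 0.0351529718808532 shift mm 11.451541348092189
0 [-0.0001, -0.0001, 0.0115]
1 [-0.0001, -0.0001, 0.0115]
2 [-0.0001, -0.0001, 0.0115]
3 [-0.0001, -0.0001, 0.0115]
4 [-0.0001, -0.0001, 0.0115]
5 [-0.0001, -0.0001, 0.0115]
```

Emit:
{"fn": "arm_command", "kwargs": {"steps": [{"wx": 0, "wy": 0.003, "wz": 0, "dx": -0.0005, "dy": -0.0007, "dz": 0.03, "fingers": 0}, {"wx": 0, "wy": 0, "wz": 0, "dx": 0, "dy": 0, "dz": 0.035, "fingers": 0}, {"wx": 0, "wy": 0, "wz": 0, "dx": 0, "dy": 0, "dz": 0.035, "fingers": 0}, {"wx": 0, "wy": 0, "wz": 0, "dx": 0, "dy": 0, "dz": 0.0275, "fingers": 0}, {"wx": 0, "wy": 0, "wz": 0, "dx": 0, "dy": 0, "dz": 0, "fingers": -0.3}, {"wx": 0, "wy": 0, "wz": 0, "dx": 0, "dy": 0, "dz": 0, "fingers": -0.5}, {"wx": 0, "wy": 0, "wz": 0, "dx": 0, "dy": 0, "dz": 0, "fingers": -0.6}, {"wx": 0, "wy": 0, "wz": 0, "dx": 0, "dy": 0, "dz": 0, "fingers": -1}, {"wx": 0, "wy": 0, "wz": 0, "dx": 0, "dy": 0, "dz": 0, "fingers": -1}, {"wx": 0, "wy": 0, "wz": 0, "dx": 0, "dy": 0, "dz": 0, "fingers": -1}]}}

```text
time: 15.5
tcp_pos: [0.3839, 0.0751, 0.0321]
orientation: [-179.7, 0.0, -90.0]
wrist_force: [-0.6, -0.2, 7.6]
gripper_width: 0.0151
gripper_force: 60.0
```

Gripped. I'll lift and carry it to above the box.

Emit:
{"fn": "arm_command", "kwargs": {"steps": [{"wx": 0, "wy": 0, "wz": 0, "dx": 0, "dy": 0, "dz": -0.01, "fingers": -1}, {"wx": 0, "wy": 0, "wz": 0, "dx": 0, "dy": 0, "dz": -0.03, "fingers": -1}, {"wx": 0, "wy": 0, "wz": 0, "dx": 0, "dy": 0, "dz": -0.04, "fingers": -1}, {"wx": 0, "wy": 0, "wz": 0, "dx": 0, "dy": 0, "dz": -0.04, "fingers": -1}, {"wx": 0, "wy": 0, "wz": 0, "dx": 0, "dy": 0, "dz": -0.02, "fingers": -1}, {"wx": 0, "wy": 0, "wz": 0, "dx": 0, "dy": 0, "dz": 0, "fingers": -1}]}}

```text
time: 16.1
tcp_pos: [0.3843, 0.0753, 0.1744]
orientation: [-179.5, 0.1, -90.0]
wrist_force: [0.1, -0.6, -4.0]
gripper_width: 0.0147
gripper_force: 59.3
```

```bash
python3 - <<'E'
from h import *
st(); plan([.5605,-.183,.165],[180,0,-73],12)
E
```

```text
{'time': 16.1, 'joint_pos': [11.1074, 1.8761, -23.5056, 64.0811, -0.0312, -78.8868], 'tcp_pos': [0.3843, 0.0753, 0.1744], 'orientation': [-179.4668, 0.073, -90.0056], 'wrist_force': [0.0938, -0.5539, -4.0464], 'gripper_width': 0.0147, 'gripper_force': 59.3083}
per row turn [-0.0008 -0.     -0.0247] deg 1.4178670838910679 shift mm 26.066787008052273
0 [0.0215, -0.0147, 0.0009]
1 [0.0219, -0.0141, 0.0009]
2 [0.0222, -0.0136, 0.0009]
3 [0.0226, -0.013, 0.0009]
4 [0.0229, -0.0125, 0.0008]
5 [0.0232, -0.0119, 0.0008]
6 [0.0235, -0.0113, 0.0008]
7 [0.0237, -0.0108, 0.0008]
8 [0.024, -0.0102, 0.0008]
9 [0.0242, -0.0096, 0.0008]
10 [0.0245, -0.009, 0.0008]
11 [0.0247, -0.0084, 0.0008]
```

Emit:
{"fn": "arm_command", "kwargs": {"steps": [{"wx": 0, "wy": 0, "wz": -0.0247, "dx": 0.0215, "dy": -0.0147, "dz": 0.0009, "fingers": -1}, {"wx": 0, "wy": 0, "wz": -0.0247, "dx": 0.0219, "dy": -0.0141, "dz": 0.0009, "fingers": -1}, {"wx": 0, "wy": 0, "wz": -0.0247, "dx": 0.0222, "dy": -0.0136, "dz": 0.0009, "fingers": -1}, {"wx": 0, "wy": 0, "wz": -0.0247, "dx": 0.0226, "dy": -0.013, "dz": 0.0009, "fingers": -1}, {"wx": 0, "wy": 0, "wz": -0.0247, "dx": 0.0229, "dy": -0.0125, "dz": 0.0008, "fingers": -1}, {"wx": 0, "wy": 0, "wz": -0.0247, "dx": 0.0232, "dy": -0.0119, "dz": 0.0008, "fingers": -1}, {"wx": 0, "wy": 0, "wz": -0.0247, "dx": 0.0235, "dy": -0.0113, "dz": 0.0008, "fingers": -1}, {"wx": 0, "wy": 0, "wz": -0.0247, "dx": 0.0237, "dy": -0.0108, "dz": 0.0008, "fingers": -1}, {"wx": 0, "wy": 0, "wz": -0.0247, "dx": 0.024, "dy": -0.0102, "dz": 0.0008, "fingers": -1}, {"wx": 0, "wy": 0, "wz": -0.0247, "dx": 0.0242, "dy": -0.0096, "dz": 0.0008, "fingers": -1}, {"wx": 0, "wy": 0, "wz": -0.0247, "dx": 0.0245, "dy": -0.009, "dz": 0.0008, "fingers": -1}, {"wx": 0, "wy": 0, "wz": -0.0247, "dx": 0.0247, "dy": -0.0084, "dz": 0.0008, "fingers": -1}]}}

```text
time: 17.3
tcp_pos: [0.5586, -0.1842, 0.1602]
orientation: [-179.9, 0.0, -73.0]
wrist_force: [0.3, 0.1, -3.5]
gripper_width: 0.0151
gripper_force: 59.3
```

Emit:
{"fn": "arm_command", "kwargs": {"steps": [{"wx": 0, "wy": 0, "wz": 0, "dx": 0, "dy": 0, "dz": 0.02, "fingers": -1}, {"wx": 0, "wy": 0, "wz": 0, "dx": 0, "dy": 0, "dz": 0.015, "fingers": -1}, {"wx": 0, "wy": 0, "wz": 0, "dx": 0, "dy": 0, "dz": 0, "fingers": -1}]}}

```text
time: 17.6
tcp_pos: [0.5568, -0.183, 0.1233]
orientation: [179.9, 0.2, -73.0]
wrist_force: [-0.6, 0.2, -3.0]
gripper_width: 0.0144
gripper_force: 59.2
```

```bash
python3 - <<'E'
from h import *
st()
s=grab_frame('side');t=grab_frame('top')
cv2.imwrite('pics/c7.png',np.hstack([crop(s,245,125,80,100,5),crop(t,320,165,80,100,5)]))
E
```

```text
{'time': 17.6, 'joint_pos': [-18.231, 22.7641, -3.6677, 63.7286, 0.0753, -125.1851], 'tcp_pos': [0.5568, -0.183, 0.1233], 'orientation': [179.9123, 0.154, -73.0461], 'wrist_force': [-0.605, 0.1923, -2.9938], 'gripper_width': 0.0144, 'gripper_force': 59.1526}
```

View pics/c7.png

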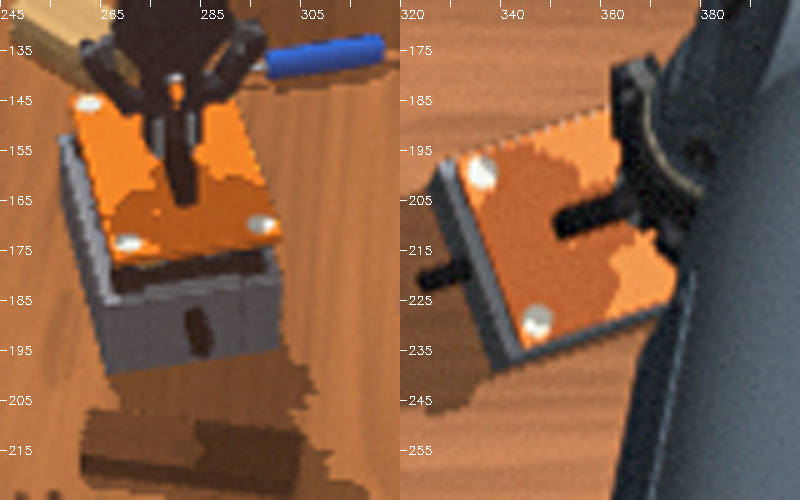

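The side view shows the lid's dots at about (262,145), (270,173) and (297,169). In the top view they are at (336,199) and (347,229). I'll compare lid against box within each view so camera bias cancels.

```bash
python3 - <<'E'
from h import *
s=grab_frame('side');t=grab_frame('top')
k=lambda u0,v0,x0,P:np.array([[u0+(x-x0+.5)/5-.5,v0+(y+.5)/5-.5] for x,y in P])
ds=k(245,125,0,[(88,103),(128,242),(261,224)]); dt=k(320,165,400,[(482,172),(537,321)])
ls=np.array([[-.047,.077],[-.047,-.077],[.047,-.077]]);lt=np.array([[-.047,-.077],[.047,-.077]])
for f,l,d,b in((s,ls,ds,[.5611,-.1814,17.15]),(t,lt,dt,[.5575,-.1840,16.97])):
    q,r=fit([(f,d)],l,.111,[.56,-.18,np.radians(197)]); print(q[:2],np.degrees(q[2])-180,r,"lid-box mm",(q[:2]-b[:2])*1e3)
st()
E
```

```text
[ 0.55796282 -0.18177849] 17.091822306497136 [[0.0, 0.0], [0.1, 0.0], [-0.1, -0.0]] lid-box mm [-3.13718098 -0.37848915]
[ 0.55570242 -0.1839156 ] 17.107121752631173 [[0.0, 0.1], [-0.0, -0.1]] lid-box mm [-1.79758444  0.08440109]
{'time': 17.8, 'joint_pos': [-18.1958, 22.5514, -3.3814, 63.84, 0.072, -125.1852], 'tcp_pos': [0.5592, -0.1834, 0.1274], 'orientation': [-179.7728, -0.0721, -73.0106], 'wrist_force': [-0.024, 0.2847, -2.5037], 'gripper_width': 0.0148, 'gripper_force': 59.1686}
```

Emit:
{"fn": "arm_command", "kwargs": {"steps": [{"wx": 0, "wy": 0, "wz": 0, "dx": 0, "dy": -0.0008, "dz": 0.01, "fingers": -1}, {"wx": 0, "wy": 0, "wz": 0, "dx": 0, "dy": 0, "dz": 0.01, "fingers": -1}, {"wx": 0, "wy": 0, "wz": 0, "dx": 0, "dy": 0, "dz": 0.005, "fingers": -1}, {"wx": 0, "wy": 0, "wz": 0, "dx": 0, "dy": 0, "dz": 0, "fingers": -1}, {"wx": 0, "wy": 0, "wz": 0, "dx": 0, "dy": 0, "dz": 0, "fingers": -1}, {"wx": 0, "wy": 0, "wz": 0, "dx": 0, "dy": 0, "dz": 0, "fingers": -1}]}}

```text
time: 18.4
tcp_pos: [0.5601, -0.1833, 0.1021]
orientation: [-179.8, -0.1, -73.0]
wrist_force: [1.0, 0.2, -3.4]
gripper_width: 0.0148
gripper_force: 59.3
```

Emit:
{"fn": "arm_command", "kwargs": {"steps": [{"wx": 0, "wy": 0, "wz": 0, "dx": 0, "dy": 0, "dz": 0.0015, "fingers": -1}, {"wx": 0, "wy": 0, "wz": 0, "dx": 0, "dy": 0, "dz": 0.0015, "fingers": -1}, {"wx": 0, "wy": 0, "wz": 0, "dx": 0, "dy": 0, "dz": 0, "fingers": -1}, {"wx": 0, "wy": 0, "wz": 0, "dx": 0, "dy": 0, "dz": 0, "fingers": -1}]}}

```text
time: 18.8
tcp_pos: [0.5598, -0.1832, 0.0988]
orientation: [-179.8, -0.0, -73.0]
wrist_force: [-0.3, -0.3, -2.3]
gripper_width: 0.0151
gripper_force: 59.3
```

Emit:
{"fn": "arm_command", "kwargs": {"steps": [{"wx": 0, "wy": 0, "wz": 0, "dx": 0, "dy": 0, "dz": 0.0006, "fingers": -1}, {"wx": 0, "wy": 0, "wz": 0, "dx": 0, "dy": 0, "dz": 0, "fingers": -1}]}}

```text
time: 19.0
tcp_pos: [0.5599, -0.1833, 0.0983]
orientation: [-179.8, -0.1, -73.0]
wrist_force: [0.1, -0.5, -3.2]
gripper_width: 0.0148
gripper_force: 59.5
```

Emit:
{"fn": "arm_command", "kwargs": {"steps": [{"wx": 0, "wy": 0, "wz": 0, "dx": 0, "dy": 0, "dz": 0, "fingers": -0.6}, {"wx": 0, "wy": 0, "wz": 0, "dx": 0, "dy": 0, "dz": 0, "fingers": -0.4}, {"wx": 0, "wy": 0, "wz": 0, "dx": 0, "dy": 0, "dz": 0, "fingers": -0.2}, {"wx": 0, "wy": 0, "wz": 0, "dx": 0, "dy": 0, "dz": 0, "fingers": -0.2}]}}

```text
time: 19.4
tcp_pos: [0.56, -0.1833, 0.0985]
orientation: [-179.8, -0.1, -73.0]
wrist_force: [0.2, 0.2, 0.4]
gripper_width: 0.0341
gripper_force: 0.0
```

Released on the gasket. I'll rise, shut the fingers and go above corner a.

Emit:
{"fn": "arm_command", "kwargs": {"steps": [{"wx": 0, "wy": 0, "wz": 0, "dx": 0, "dy": 0, "dz": -0.02, "fingers": -0.2}, {"wx": 0, "wy": 0, "wz": 0, "dx": 0, "dy": 0, "dz": -0.03, "fingers": -0.2}, {"wx": 0, "wy": 0, "wz": 0, "dx": 0.017, "dy": 0.007, "dz": -0.015, "fingers": -0.2}, {"wx": 0, "wy": 0, "wz": 0, "dx": 0.02, "dy": 0.01, "dz": 0, "fingers": -1}, {"wx": 0, "wy": 0, "wz": 0, "dx": 0.02, "dy": 0.015, "dz": 0, "fingers": -1}, {"wx": 0, "wy": 0, "wz": 0, "dx": 0.02, "dy": 0.015, "dz": 0, "fingers": -1}, {"wx": 0, "wy": 0, "wz": 0, "dx": 0, "dy": 0, "dz": 0.02, "fingers": -1}, {"wx": 0, "wy": 0, "wz": 0, "dx": 0, "dy": 0, "dz": 0.02, "fingers": -1}, {"wx": 0, "wy": 0, "wz": 0, "dx": 0, "dy": 0, "dz": 0.018, "fingers": -1}, {"wx": 0, "wy": 0, "wz": 0, "dx": 0, "dy": 0, "dz": 0, "fingers": -1}, {"wx": 0, "wy": 0, "wz": 0, "dx": 0, "dy": 0, "dz": 0, "fingers": -1}]}}

```text
time: 20.5
tcp_pos: [0.5374, -0.2706, 0.1055]
orientation: [-179.8, -0.0, -73.0]
wrist_force: [0.3, 1.5, 0.9]
gripper_width: 0.0004
gripper_force: 0.0
```

```bash
python3 - <<'E'
from h import *
st()
c,R,_=cur(); print("to dot a (tool mm)",np.round(R.inv().apply(np.array([.5376,-.2704,.0905])-c)*1e3,1))
# lid dots by image code, expected pose on gasket: top face z .086
for n in("side","top"):
    f=grab_frame(n); g=f["color"].astype(int); m=((g.min(2)>165)).astype(np.uint8)
    D=np.array([[-.047,-.077],[-.047,.077],[.047,.077],[.047,-.077]]);M=Ro.from_euler("z",17,degrees=True).as_matrix()[:2,:2]
    P=np.c_[D@M.T+[.560,-.183],np.full(4,.086)]
    nl,lab,stt,cen=cv2.connectedComponentsWithStats(m)
    for nm,e in zip("abcd",proj(f,P)):
        i=np.argmin(np.linalg.norm(cen[1:]-e,axis=1))+1; print(n,nm,np.round(e,1),np.round(cen[i],1),stt[i,4], np.round(ray(f,*cen[i],.086),4))
E
```

```text
{'time': 20.5, 'joint_pos': [-26.7789, 24.6744, -3.3659, 61.797, 0.1, -133.7578], 'tcp_pos': [0.5374, -0.2706, 0.1055], 'orientation': [-179.8133, -0.0404, -73.021], 'wrist_force': [0.2715, 1.5216, 0.9294], 'gripper_width': 0.0004, 'gripper_force': 0.0}
to dot a (tool mm) [-0.1 -0.2 15. ]
side a [286.5 147.1] [286.3 146.9] 7 [ 0.5385 -0.2715  0.086 ]
side b [295.9 174.4] [269.5 178. ] 12 [ 0.5834 -0.0957  0.086 ]
side c [269.8 178. ] [269.5 178. ] 12 [ 0.5834 -0.0957  0.086 ]
side d [261.9 150.2] [261.5 150.5] 8 [ 0.6289 -0.2412  0.086 ]
top a [393.  212.4] [391. 212.] 3 [ 0.5389 -0.2645  0.086 ]
top b [345.1 228.4] [345.1 229.3] 10 [ 0.4898 -0.1228  0.086 ]
top c [334.5 199.4] [334.8 199.9] 27 [ 0.5806 -0.0965  0.086 ]
top d [381.8 183.8] [382.  184.5] 26 [ 0.6251 -0.2434  0.086 ]
```

The dots match the expected seated pose within about 1 mm. Pressing corner a.

Emit:
{"fn": "arm_command", "kwargs": {"steps": [{"wx": 0, "wy": 0, "wz": 0, "dx": 0, "dy": 0, "dz": 0.015, "fingers": -1}, {"wx": 0, "wy": 0, "wz": 0, "dx": 0, "dy": 0, "dz": 0.003, "fingers": -1}, {"wx": 0, "wy": 0, "wz": 0, "dx": 0, "dy": 0, "dz": 0.002, "fingers": -1}, {"wx": 0, "wy": 0, "wz": 0, "dx": 0, "dy": 0, "dz": 0.002, "fingers": -1}, {"wx": 0, "wy": 0, "wz": 0, "dx": 0, "dy": 0, "dz": 0.002, "fingers": -1}, {"wx": 0, "wy": 0, "wz": 0, "dx": 0, "dy": 0, "dz": 0, "fingers": -1}]}}

```text
time: 21.2
tcp_pos: [0.5374, -0.2709, 0.0827]
orientation: [-179.8, -0.1, -73.0]
wrist_force: [-4.0, 1.5, 6.9]
gripper_width: 0.0
gripper_force: 3.8
```

Emit:
{"fn": "arm_command", "kwargs": {"steps": [{"wx": 0, "wy": 0, "wz": 0, "dx": 0, "dy": 0, "dz": 0.0015, "fingers": -1}, {"wx": 0, "wy": 0, "wz": 0, "dx": 0, "dy": 0, "dz": 0.0015, "fingers": -1}, {"wx": 0, "wy": 0, "wz": 0, "dx": 0, "dy": 0, "dz": 0, "fingers": -1}, {"wx": 0, "wy": 0, "wz": 0, "dx": 0, "dy": 0, "dz": 0, "fingers": -1}]}}

```text
time: 21.6
tcp_pos: [0.5374, -0.271, 0.081]
orientation: [-179.7, -0.2, -73.0]
wrist_force: [-7.4, 0.9, 20.1]
gripper_width: 0.0002
gripper_force: 9.7
```

Emit:
{"fn": "arm_command", "kwargs": {"steps": [{"wx": 0, "wy": 0, "wz": 0, "dx": 0, "dy": 0, "dz": 0.0008, "fingers": -1}, {"wx": 0, "wy": 0, "wz": 0, "dx": 0, "dy": 0, "dz": 0, "fingers": -1}, {"wx": 0, "wy": 0, "wz": 0, "dx": 0, "dy": 0, "dz": 0, "fingers": -1}]}}

```text
time: 21.9
tcp_pos: [0.5375, -0.2711, 0.0809]
orientation: [-179.7, -0.2, -73.0]
wrist_force: [-9.9, 2.9, 24.4]
gripper_width: -0.0001
gripper_force: 12.7
```

Corner a is home: the force rises with no travel. Moving to b.

Emit:
{"fn": "arm_command", "kwargs": {"steps": [{"wx": 0, "wy": 0, "wz": 0, "dx": 0, "dy": 0, "dz": -0.01, "fingers": -1}, {"wx": 0, "wy": 0, "wz": 0, "dx": 0, "dy": 0, "dz": -0.018, "fingers": -1}, {"wx": 0, "wy": 0, "wz": 0, "dx": -0.03, "dy": 0, "dz": 0, "fingers": -1}, {"wx": 0, "wy": 0, "wz": 0, "dx": -0.04, "dy": 0, "dz": 0, "fingers": -1}, {"wx": 0, "wy": 0, "wz": 0, "dx": -0.04, "dy": 0, "dz": 0, "fingers": -1}, {"wx": 0, "wy": 0, "wz": 0, "dx": -0.03, "dy": 0, "dz": 0, "fingers": -1}, {"wx": 0, "wy": 0, "wz": 0, "dx": -0.014, "dy": 0, "dz": 0, "fingers": -1}, {"wx": 0, "wy": 0, "wz": 0, "dx": 0, "dy": 0, "dz": 0, "fingers": -1}, {"wx": 0, "wy": 0, "wz": 0, "dx": 0, "dy": 0, "dz": 0, "fingers": -1}]}}

```text
time: 22.8
tcp_pos: [0.4933, -0.1238, 0.1058]
orientation: [-179.7, -0.1, -73.0]
wrist_force: [-1.0, 0.2, 0.5]
gripper_width: 0.0003
gripper_force: 0.0
```

```bash
python3 - <<'E'
from h import *
st()
c,R,_=cur(); print("to dot b (tool mm)",np.round(R.inv().apply(np.array([.4925,-.1231,.086])-c)*1e3,1))
E
```

```text
{'time': 22.8, 'joint_pos': [-14.1133, 16.2, -16.5656, 56.9519, 0.0373, -121.1163], 'tcp_pos': [0.4933, -0.1238, 0.1058], 'orientation': [-179.7389, -0.1141, -72.9972], 'wrist_force': [-0.9819, 0.2001, 0.4786], 'gripper_width': 0.0003, 'gripper_force': 0.0}
to dot b (tool mm) [-1.   0.6 19.8]
```

Emit:
{"fn": "arm_command", "kwargs": {"steps": [{"wx": 0, "wy": 0, "wz": 0, "dx": -0.001, "dy": 0.0006, "dz": 0.014, "fingers": -1}, {"wx": 0, "wy": 0, "wz": 0, "dx": 0, "dy": 0, "dz": 0.004, "fingers": -1}, {"wx": 0, "wy": 0, "wz": 0, "dx": 0, "dy": 0, "dz": 0.002, "fingers": -1}, {"wx": 0, "wy": 0, "wz": 0, "dx": 0, "dy": 0, "dz": 0.002, "fingers": -1}, {"wx": 0, "wy": 0, "wz": 0, "dx": 0, "dy": 0, "dz": 0.002, "fingers": -1}, {"wx": 0, "wy": 0, "wz": 0, "dx": 0, "dy": 0, "dz": 0.0015, "fingers": -1}, {"wx": 0, "wy": 0, "wz": 0, "dx": 0, "dy": 0, "dz": 0.0015, "fingers": -1}, {"wx": 0, "wy": 0, "wz": 0, "dx": 0, "dy": 0, "dz": 0, "fingers": -1}, {"wx": 0, "wy": 0, "wz": 0, "dx": 0, "dy": 0, "dz": 0, "fingers": -1}]}}

```text
time: 23.7
tcp_pos: [0.4916, -0.1236, 0.0805]
orientation: [-179.8, -0.1, -73.1]
wrist_force: [-10.2, 0.4, 27.2]
gripper_width: -0.0001
gripper_force: 13.7
```

Emit:
{"fn": "arm_command", "kwargs": {"steps": [{"wx": 0, "wy": 0, "wz": 0, "dx": 0, "dy": 0, "dz": 0.0008, "fingers": -1}, {"wx": 0, "wy": 0, "wz": 0, "dx": 0, "dy": 0, "dz": 0, "fingers": -1}, {"wx": 0, "wy": 0, "wz": 0, "dx": 0, "dy": 0, "dz": 0, "fingers": -1}]}}

```text
time: 24.0
tcp_pos: [0.4916, -0.1235, 0.0804]
orientation: [-179.7, -0.1, -73.1]
wrist_force: [-12.4, 1.9, 35.3]
gripper_width: -0.0001
gripper_force: 17.9
```

b home. Now c.

Emit:
{"fn": "arm_command", "kwargs": {"steps": [{"wx": 0, "wy": 0, "wz": 0, "dx": 0, "dy": 0, "dz": -0.01, "fingers": -1}, {"wx": 0, "wy": 0, "wz": 0, "dx": 0, "dy": 0, "dz": -0.018, "fingers": -1}, {"wx": 0, "wy": 0, "wz": 0, "dx": 0, "dy": -0.025, "dz": 0, "fingers": -1}, {"wx": 0, "wy": 0, "wz": 0, "dx": 0, "dy": -0.035, "dz": 0, "fingers": -1}, {"wx": 0, "wy": 0, "wz": 0, "dx": 0, "dy": -0.034, "dz": 0, "fingers": -1}, {"wx": 0, "wy": 0, "wz": 0, "dx": 0, "dy": 0, "dz": 0, "fingers": -1}, {"wx": 0, "wy": 0, "wz": 0, "dx": 0, "dy": 0, "dz": 0, "fingers": -1}]}}

```text
time: 24.7
tcp_pos: [0.5817, -0.0954, 0.1053]
orientation: [-179.9, -0.0, -73.0]
wrist_force: [-0.8, -0.7, 0.3]
gripper_width: -0.0001
gripper_force: 0.0
```

```bash
python3 - <<'E'
from h import *
st()
c,R,_=cur(); print("to dot c (tool mm)",np.round(R.inv().apply(np.array([.5824,-.0956,.086])-c)*1e3,1))
E
```

```text
{'time': 24.7, 'joint_pos': [-9.3262, 23.5826, -5.1897, 61.0774, 0.034, -116.3126], 'tcp_pos': [0.5817, -0.0954, 0.1053], 'orientation': [-179.8501, -0.0361, -73.0136], 'wrist_force': [-0.7761, -0.7454, 0.2557], 'gripper_width': -0.0001, 'gripper_force': 0.0}
to dot c (tool mm) [ 0.4 -0.5 19.3]
```

Emit:
{"fn": "arm_command", "kwargs": {"steps": [{"wx": 0, "wy": 0, "wz": 0, "dx": 0, "dy": 0, "dz": 0.014, "fingers": -1}, {"wx": 0, "wy": 0, "wz": 0, "dx": 0, "dy": 0, "dz": 0.004, "fingers": -1}, {"wx": 0, "wy": 0, "wz": 0, "dx": 0, "dy": 0, "dz": 0.002, "fingers": -1}, {"wx": 0, "wy": 0, "wz": 0, "dx": 0, "dy": 0, "dz": 0.002, "fingers": -1}, {"wx": 0, "wy": 0, "wz": 0, "dx": 0, "dy": 0, "dz": 0.002, "fingers": -1}, {"wx": 0, "wy": 0, "wz": 0, "dx": 0, "dy": 0, "dz": 0.0015, "fingers": -1}, {"wx": 0, "wy": 0, "wz": 0, "dx": 0, "dy": 0, "dz": 0.001, "fingers": -1}, {"wx": 0, "wy": 0, "wz": 0, "dx": 0, "dy": 0, "dz": 0, "fingers": -1}, {"wx": 0, "wy": 0, "wz": 0, "dx": 0, "dy": 0, "dz": 0, "fingers": -1}]}}

```text
time: 25.6
tcp_pos: [0.5807, -0.0952, 0.0806]
orientation: [-179.8, -0.0, -73.0]
wrist_force: [-5.4, 1.5, 9.7]
gripper_width: -0.0002
gripper_force: 4.8
```

Emit:
{"fn": "arm_command", "kwargs": {"steps": [{"wx": 0, "wy": 0, "wz": 0, "dx": 0, "dy": 0, "dz": 0.0008, "fingers": -1}, {"wx": 0, "wy": 0, "wz": 0, "dx": 0, "dy": 0, "dz": 0, "fingers": -1}, {"wx": 0, "wy": 0, "wz": 0, "dx": 0, "dy": 0, "dz": 0, "fingers": -1}]}}

```text
time: 25.9
tcp_pos: [0.5808, -0.0951, 0.0805]
orientation: [-179.8, -0.1, -73.0]
wrist_force: [-6.3, 2.7, 15.6]
gripper_width: -0.0002
gripper_force: 8.0
```

Emit:
{"fn": "arm_command", "kwargs": {"steps": [{"wx": 0, "wy": 0, "wz": 0, "dx": 0, "dy": 0, "dz": 0.0008, "fingers": -1}, {"wx": 0, "wy": 0, "wz": 0, "dx": 0, "dy": 0, "dz": 0.0007, "fingers": -1}, {"wx": 0, "wy": 0, "wz": 0, "dx": 0, "dy": 0, "dz": 0, "fingers": -1}, {"wx": 0, "wy": 0, "wz": 0, "dx": 0, "dy": 0, "dz": 0, "fingers": -1}]}}

```text
time: 26.3
tcp_pos: [0.5809, -0.0951, 0.0803]
orientation: [-179.7, -0.1, -73.0]
wrist_force: [-11.4, 3.4, 28.0]
gripper_width: -0.0004
gripper_force: 14.2
```

c home. Now d, lifting clear first.

Emit:
{"fn": "arm_command", "kwargs": {"steps": [{"wx": 0, "wy": 0, "wz": 0, "dx": 0, "dy": 0, "dz": -0.01, "fingers": -1}, {"wx": 0, "wy": 0, "wz": 0, "dx": 0, "dy": 0, "dz": -0.019, "fingers": -1}, {"wx": 0, "wy": 0, "wz": 0, "dx": 0.03, "dy": 0, "dz": 0, "fingers": -1}, {"wx": 0, "wy": 0, "wz": 0, "dx": 0.04, "dy": 0, "dz": 0, "fingers": -1}, {"wx": 0, "wy": 0, "wz": 0, "dx": 0.04, "dy": 0, "dz": 0, "fingers": -1}, {"wx": 0, "wy": 0, "wz": 0, "dx": 0.03, "dy": 0, "dz": 0, "fingers": -1}, {"wx": 0, "wy": 0, "wz": 0, "dx": 0.014, "dy": 0, "dz": 0, "fingers": -1}, {"wx": 0, "wy": 0, "wz": 0, "dx": 0, "dy": 0, "dz": 0, "fingers": -1}, {"wx": 0, "wy": 0, "wz": 0, "dx": 0, "dy": 0, "dz": 0, "fingers": -1}]}}

```text
time: 27.2
tcp_pos: [0.6259, -0.2418, 0.106]
orientation: [-179.8, -0.0, -73.0]
wrist_force: [-0.8, 0.8, 0.3]
gripper_width: -0.0002
gripper_force: 0.0
```

```bash
python3 - <<'E'
from h import *
st()
c,R,_=cur(); print("to dot d (tool mm)",np.round(R.inv().apply(np.array([.6275,-.2429,.086])-c)*1e3,1))
E
```

```text
{'time': 27.2, 'joint_pos': [-21.169, 31.1344, 7.8872, 66.6131, 0.1035, -128.129], 'tcp_pos': [0.6259, -0.2418, 0.106], 'orientation': [-179.8262, -0.0049, -73.0399], 'wrist_force': [-0.7857, 0.8364, 0.2621], 'gripper_width': -0.0002, 'gripper_force': 0.0}
to dot d (tool mm) [ 1.6 -1.2 20. ]
```

Emit:
{"fn": "arm_command", "kwargs": {"steps": [{"wx": 0, "wy": 0, "wz": 0, "dx": 0.0016, "dy": -0.0012, "dz": 0.014, "fingers": -1}, {"wx": 0, "wy": 0, "wz": 0, "dx": 0, "dy": 0, "dz": 0.004, "fingers": -1}, {"wx": 0, "wy": 0, "wz": 0, "dx": 0, "dy": 0, "dz": 0.002, "fingers": -1}, {"wx": 0, "wy": 0, "wz": 0, "dx": 0, "dy": 0, "dz": 0.002, "fingers": -1}, {"wx": 0, "wy": 0, "wz": 0, "dx": 0, "dy": 0, "dz": 0.002, "fingers": -1}, {"wx": 0, "wy": 0, "wz": 0, "dx": 0, "dy": 0, "dz": 0.0015, "fingers": -1}, {"wx": 0, "wy": 0, "wz": 0, "dx": 0, "dy": 0, "dz": 0.0015, "fingers": -1}, {"wx": 0, "wy": 0, "wz": 0, "dx": 0, "dy": 0, "dz": 0, "fingers": -1}, {"wx": 0, "wy": 0, "wz": 0, "dx": 0, "dy": 0, "dz": 0, "fingers": -1}]}}

```text
time: 28.1
tcp_pos: [0.6277, -0.2426, 0.0801]
orientation: [-179.8, -0.0, -73.0]
wrist_force: [-4.0, 2.9, 9.8]
gripper_width: 0.0002
gripper_force: 4.9
```

Emit:
{"fn": "arm_command", "kwargs": {"steps": [{"wx": 0, "wy": 0, "wz": 0, "dx": 0, "dy": 0, "dz": 0.0008, "fingers": -1}, {"wx": 0, "wy": 0, "wz": 0, "dx": 0, "dy": 0, "dz": 0, "fingers": -1}, {"wx": 0, "wy": 0, "wz": 0, "dx": 0, "dy": 0, "dz": 0, "fingers": -1}]}}

```text
time: 28.4
tcp_pos: [0.6277, -0.2426, 0.0801]
orientation: [-179.8, -0.0, -73.0]
wrist_force: [-6.4, 4.6, 14.7]
gripper_width: 0.0003
gripper_force: 7.7
```

Emit:
{"fn": "arm_command", "kwargs": {"steps": [{"wx": 0, "wy": 0, "wz": 0, "dx": 0, "dy": 0, "dz": 0.0008, "fingers": -1}, {"wx": 0, "wy": 0, "wz": 0, "dx": 0, "dy": 0, "dz": 0.0008, "fingers": -1}, {"wx": 0, "wy": 0, "wz": 0, "dx": 0, "dy": 0, "dz": 0, "fingers": -1}, {"wx": 0, "wy": 0, "wz": 0, "dx": 0, "dy": 0, "dz": 0, "fingers": -1}]}}

```text
time: 28.8
tcp_pos: [0.6278, -0.2426, 0.08]
orientation: [-179.7, -0.1, -73.0]
wrist_force: [-9.7, 5.7, 26.5]
gripper_width: 0.0001
gripper_force: 13.2
```

d home. I'll probe corner a lightly to check the lid is level, without force.

Emit:
{"fn": "arm_command", "kwargs": {"steps": [{"wx": 0, "wy": 0, "wz": 0, "dx": 0, "dy": 0, "dz": -0.01, "fingers": -1}, {"wx": 0, "wy": 0, "wz": 0, "dx": 0, "dy": 0, "dz": -0.019, "fingers": -1}, {"wx": 0, "wy": 0, "wz": 0, "dx": 0, "dy": 0.03, "dz": 0, "fingers": -1}, {"wx": 0, "wy": 0, "wz": 0, "dx": 0, "dy": 0.035, "dz": 0, "fingers": -1}, {"wx": 0, "wy": 0, "wz": 0, "dx": 0, "dy": 0.029, "dz": 0, "fingers": -1}, {"wx": 0, "wy": 0, "wz": 0, "dx": 0, "dy": 0, "dz": 0.015, "fingers": -1}, {"wx": 0, "wy": 0, "wz": 0, "dx": 0, "dy": 0, "dz": 0.006, "fingers": -1}, {"wx": 0, "wy": 0, "wz": 0, "dx": 0, "dy": 0, "dz": 0.003, "fingers": -1}, {"wx": 0, "wy": 0, "wz": 0, "dx": 0, "dy": 0, "dz": 0.002, "fingers": -1}, {"wx": 0, "wy": 0, "wz": 0, "dx": 0, "dy": 0, "dz": 0, "fingers": -1}, {"wx": 0, "wy": 0, "wz": 0, "dx": 0, "dy": 0, "dz": 0, "fingers": -1}]}}

```text
time: 29.9
tcp_pos: [0.5384, -0.2707, 0.0801]
orientation: [-179.8, -0.1, -73.0]
wrist_force: [-4.3, 1.4, 8.1]
gripper_width: 0.0002
gripper_force: 3.9
```

Corner a reads 0.0801 m, level. Retreating clear and taking a final look.

Emit:
{"fn": "arm_command", "kwargs": {"steps": [{"wx": 0, "wy": 0, "wz": 0, "dx": 0, "dy": 0, "dz": -0.02, "fingers": -1}, {"wx": 0, "wy": 0, "wz": 0, "dx": 0, "dy": 0, "dz": -0.04, "fingers": -1}, {"wx": 0, "wy": 0, "wz": 0, "dx": 0, "dy": 0, "dz": -0.04, "fingers": -1}, {"wx": 0, "wy": 0, "wz": 0, "dx": 0, "dy": 0, "dz": -0.04, "fingers": -1}, {"wx": 0, "wy": 0, "wz": 0, "dx": 0.02, "dy": 0.03, "dz": -0.02, "fingers": -1}, {"wx": 0, "wy": 0, "wz": 0, "dx": 0.03, "dy": 0.03, "dz": 0, "fingers": -1}, {"wx": 0, "wy": 0, "wz": 0, "dx": 0.03, "dy": 0.03, "dz": 0, "fingers": -1}, {"wx": 0, "wy": 0, "wz": 0, "dx": 0.03, "dy": 0.03, "dz": 0, "fingers": -1}, {"wx": 0, "wy": 0, "wz": 0, "dx": 0.03, "dy": 0.03, "dz": 0, "fingers": -1}, {"wx": 0, "wy": 0, "wz": 0, "dx": 0, "dy": 0.02, "dz": 0, "fingers": -1}, {"wx": 0, "wy": 0, "wz": 0, "dx": 0, "dy": 0, "dz": 0, "fingers": -1}, {"wx": 0, "wy": 0, "wz": 0, "dx": 0, "dy": 0, "dz": 0, "fingers": -1}]}}

```text
time: 31.1
tcp_pos: [0.4162, -0.4541, 0.2391]
orientation: [-179.8, -0.0, -73.0]
wrist_force: [0.3, 0.6, -0.0]
gripper_width: 0.0001
gripper_force: 0.0
```

```bash
python3 - <<'E'
from h import *
st()
s=grab_frame('side');t=grab_frame('top')
a=np.hstack([crop(s,240,130,80,75,5),crop(t,320,170,80,75,5)])
b=cv2.resize(np.hstack([s["color"][...,::-1],t["color"][...,::-1]]),(600,225),interpolation=cv2.INTER_AREA)
b=np.hstack([b,np.zeros((225,200,3),np.uint8)])
cv2.imwrite('pics/c8.png',np.vstack([a,b]))
E
```

```text
{'time': 31.1, 'joint_pos': [-47.5854, 22.5873, 13.3479, 80.6268, 0.1815, -154.5474], 'tcp_pos': [0.4162, -0.4541, 0.2391], 'orientation': [-179.7786, -0.0428, -73.0379], 'wrist_force': [0.2995, 0.6342, -0.0402], 'gripper_width': 0.0001, 'gripper_force': 0.0}
```

View pics/c8.png

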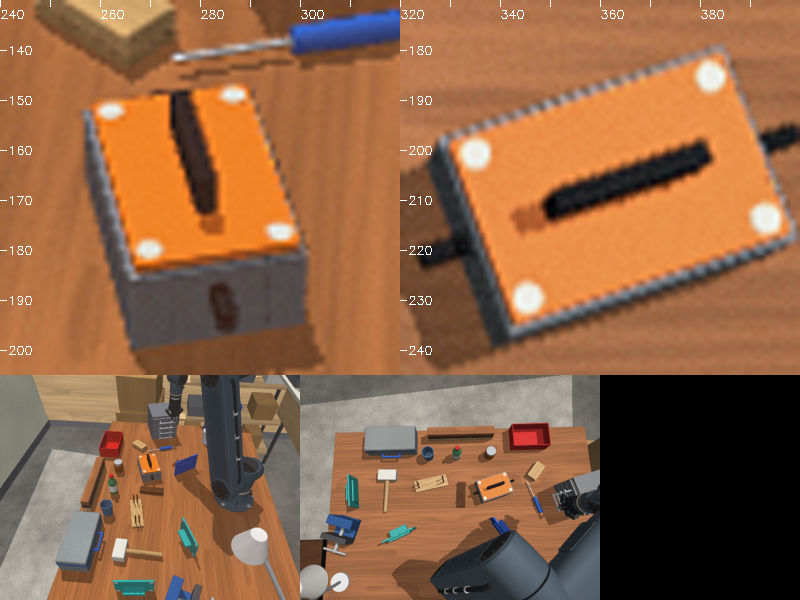

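The lid sits square and flush on the box, with dots at (335,200), (382,185), (393,213) and (345,229) in the top view and no gasket showing. The other things are where they were. Handing in.

```bash
python3 -c "
from bench import order
print(order.close_job())"
```

```text
the job is handed in; nothing more can be done
None
```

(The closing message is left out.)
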